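# Set up the finishing wheel with the clay chuck

### The arm

A 6-joint arm with a two-finger parallel gripper is mounted at the origin on a cart in front of the work surface, level with it; the furniture and walls round the work are solid. World frame = base frame: x ahead of the robot, y to its left, z up, the work surface at z = 0. Lengths are in mm, angles in rad, forces in N, time in s.
With the tool pointing down it reaches from about 225 to 725 mm from the base axis. Payload 3.1 kg.
Tool frame: the origin (TCP) lies at the very end of the fingers, on their centre line; the grasp point (between the pads) lies 19 mm behind it; z points along the fingers, y is the direction in which the jaws open and shut (so a half turn about z gives the same grasp; the last joint's range is limited). The gripper opens to 85 mm and grips with 20 to 120 N. Pads are 22 mm wide; open, the fingers measure 114 mm over their backs; the gripper's body (76 mm by 85 mm) begins 54 mm behind the grasp point. The pads swing forward as they close: fully open they stand 13 mm farther back than shut.
Start: joints at [1.13, 0.048, 0.099, 1.622, 0, 1.443], TCP at [161.562, 499.515, 231.312] pointing down, gripper open.
Joint ranges: [-2.91, 2.91], [-0.99, 1.94], [-1.21, 1.42], [-2.12, 2.29], [-1.49, 1.47], [-3.14, 3.14]. Speed limits (rad/s): [2.79, 2.79, 3.14, 3.14, 3.14, 3.14].

### API

Orientations are given as a unit quaternion [x, y, z, w].
In Python, from station import sensors, viewer, env gives the robot as it stands.
- The arm moves only by the tool move_arm, never from a script. Its argument "deltas" is a list of rows, each an object of numbers: "tx", "ty", "tz": the shift along the tool's x, y, z as a fraction of full scale; "rx", "ry", "rz": the turn, a rotation vector about the tool's x, y, z as a fraction of full scale. A call has 1 to 5 rows; each row is the pose to reach, as a shift and turn from the pose commanded when the call began, along the tool's axes at that moment; what a row does not reach only later rows make up. Full scale, the value 1, is 1 m for a shift and 120 degrees for a turn. A row lasts 1/12 s, in which the tool goes at most 41.7 mm and 7.16 degrees, less where a joint would pass 70% of its speed; a pose out of reach is approached as far as the arm can. A call with a number of a shift or a turn outside -1 to 1 is refused whole. A call with a gripper value outside its range is refused whole. "hand" is the gripper's target within -1 to 1 (fully open at 1, half-way at 0, shut at -1), set as the call begins (left out, the last holds). The fingers move at their own pace and stop on an object; "newtons" is the grip in N (left out, the last holds). Time passes only in rows, so rows that repeat a pose let the fingers close. It gives the time, the measured TCP pose, the force and the opening at its end, in the units of the state.
- sensors.state(): the state, without advancing time (a new reading comes with each control period).
- viewer.get_image(name): name is "scene" or "top"; returns (picture, depth): 400x640x3 uint8, blue, green, red; 400x640 float32, mm along the optical axis (not along the pixel's ray), 0 where there is no reading.
- viewer.camera_model(name): a dict with "fovy" (degrees; the focal length in pixels is half the picture's height over the tangent of half this angle, whatever the lens; pixels are square), "cx", "cy" (the principal point, pixels), "cam_to_world" (4x4, takes a point from camera to world coordinates). Camera axes: x right, y down, z forward; pixel columns grow to the right and rows downward; lengths in mm; the calibration is good to about 2 mm. A picture is of the moment at which its call begins. camera_model takes no time and is no camera call.
- env.close_job(): hands the job in, once; it reports no verdict.
The state is a dict: "t": time; "joint_positions": joint angles; "qvel": joint speeds; "joint_torque": joint torques, N m; "tool_pos": TCP position; "tcp_rot": TCP orientation; "ft_force": force on the tool from outside, world axes, zero at the start; "torque": the same for the moment, N m; "width": opening from 0.0 (shut) to 1.0 (fully open).
Only numpy, scipy, OpenCV 4.12 (cv2) and the standard library are available. Lean on these libraries where they do the work, as an engineer would, in place of code of your own. Each camera call takes 0.05 s, during which the arm holds its last target.

### The job

The finishing wheel is to be set up for sanding the feet of the sample pots. Take the terracotta-coloured pot off the wheel head and stand it upright on the work board, then fit the bat that carries the red-brown clay chuck over the two pins of the wheel head so that it lies flat on the head, and turn the speed dial back to the third click from off. Leave the bat with the white plaster chuck in the rack, and do not knock the jar, the cream pot or the sanding block about.

Things in the scene. Friction and masses are not known exactly. Their poses are not given: they have to be found in the camera images.
- wheel: finishing wheel, a cream machine fixed on the board: housing 140x124x66 mm with the wheel head above it and a console sloping down 14 degrees in front. Origin: on the board, under the head's axis; z up, the console points along -x (its foot ends at x -160, y +-50)
- wheel_head (a joint): turning angle of the round aluminium wheel head about the vertical, counterclockwise from above, rad. It turns stiffly (about 0.12 N m) and stays where it is left
- head_top (a point): centre of the head's flat top (diameter 130, 90 mm above the board); turns with the head. Its x axis runs through both brass bat pins: diameter 10, centres at x +42 and -42 mm, 18 mm high with tapered tips (taper from 12.5 mm up)
- pin_a (a point): tip of the bat pin at x = +42 mm of head_top, 18 mm above the top of the head
- pin_b (a point): tip of the bat pin at x = -42 mm of head_top, 18 mm above the top of the head
- speed_dial (a joint): angle of the black bar knob on the console, rad: 0 = off (pointer at the red mark, leftmost), grows clockwise as seen facing the panel, a click every 0.349 rad (20 degrees, nine marks), stop at 2.793. Third click = 1.047. It snaps into the nearest click when let go; about 0.12 N m lifts it out of one. It starts at click 5 to 7
- dial_grip (a point): point on the dial's axis 20 mm above the dark panel; z = off the panel (14 degrees from vertical, leaning to the console's front), x = where the white pointer points. The bar to grip is 44 long (along x), 13 thick (along y) and stands from 7.5 to 31 mm above the panel on a skirt of diameter 49
- bat_rack: plywood rack fixed on the board, 268 wide (y), sides reaching x -75 to +65, top edge 105 mm high: a board sloping 26 degrees, high side at +x, with two bays side by side (centres y +64 and -64). Origin: on the board under the middle of the slope. Beware of the large orange fluted pot that leans, fixed, left in front of it: at world x 0.22 to 0.40, y 0.40 to 0.57, up to 0.27 m high
- clay_chuck: dark grey round bat, diameter 120, 12 thick, with an upright red-brown clay cup in its middle; 0.2 to 0.45 kg. Origin: centre of the bat's underside, z through the cup. Two through holes, diameter 12, at x +42 and -42. Cup: foot diameter 62 up to z 20, straight wall to grip, diameter 48, z 23 to 64, rim diameter 50, z 72. Lies in either bay, tilted 26 degrees, on two dowels 24 mm high
- plaster_chuck: the other bat of the same size, in the other bay, with a white rounded plaster hump 67 mm high. Origin: centre of its underside
- pot: terracotta-coloured sample pot with a thick rim, diameter 56, 60 high, standing between the pins on the wheel head. Origin: centre of its underside, z up
- slip_jar: jar with a black lid, diameter 61, 78 high, behind the wheel, loose. Origin: centre of its underside
- cream_pot: small round cream pot, diameter 58, 46 high, behind between wheel and rack, loose. Origin: centre of its underside
- sand_block: brown sanding block 42x70x26 mm lying near the front edge of the board, loose. Origin: centre of its underside, long side along y
Mind the look-alikes: they are no part of the job. What is shaped like the pot but pink or yellow is not meant.

How it is judged (in metres and radians):
On the way, in this order (a step that is already met when the one before it is completed fails the run):
1. the pot stands upright on the work board (height (world z) of pot below 0.006 m and angle between pot's own z axis and vertical below 0.1 rad), for 0.2 s.
2. the clay chuck's bat lies flat on the wheel head, over both pins (horizontal distance between clay_chuck and head_top below 0.003 m and z of clay_chuck in the frame of head_top between -0.003 and 0.002 m and angle between clay_chuck's own z axis and vertical below 0.035 rad and angle between the x axis of clay_chuck and the x axis of head_top, either way round below 0.08 rad), for 0.2 s.
At the end, for the whole second after the job is handed in: the clay chuck's bat lies flat and at rest on the wheel head, pins in its holes (within 3 mm of centre and 2 mm of the head, either way round); the dial is at the third click (+-0.1 rad); the pot stands upright and at rest on the work board; the plaster chuck is within 20 mm of where it lay (all of step 1 and all of step 2 and linear speed of each of clay_chuck, pot below 0.02 m/s and value of joint speed_dial between 0.94 and 1.15 rad and height (world z) of pot above -0.004 m and distance of plaster_chuck from where it was at the start of the episode below 0.02 m); the robot touches nothing.
It fails at once if the jar, the cream pot or the sanding block is pushed more than 30 mm or knocked over (distance of any of slip_jar, cream_pot, sand_block from where it was at the start of the episode above 0.03 m or angle between any of slip_jar, cream_pot's own z axis and vertical above 0.6 rad).
It fails at once if the plaster chuck is knocked out of its bay (moved more than 30 mm) (distance of plaster_chuck from where it was at the start of the episode above 0.03 m).
It fails at once if the terracotta pot is tipped over (more than 60 degrees) (angle between pot's own z axis and vertical above 1.05 rad).
It also fails if it takes over 61 s, if anything falls off the work surface, if the arm or the gripper's body presses on something with over 40 N, if the wrist force passes 120 N, or if a joint passes its speed limit or range.

## Working session

There is one attempt and no reset: what is moved stays moved. The work goes in short steps, Python scripts to look and compute and a tool call to move; the robot and the scene stay as the last step left them, time stands still between calls to the robot, and variables do not carry over. Pictures are saved under pics/ and viewed, and the job is handed in when it is done.

Besides the shell and the picture viewer there is one more tool, called after "Call:" as name(argument=value, ...) on one line, values as JSON. move_arm: Moves the arm, as the interface text tells. Shift numbers are shares of 1 m and turn numbers shares of 120 degrees, none past 1 either way. Its arguments: {"type":"object","properties":{"deltas":{"type":"array"},"hand":{"type":"number"},"newtons":{"type":"number"}},"required":["deltas"]}

```bash
ls; mkdir -p pics
cat > h.py <<'E'
import numpy as np, cv2
from station import sensors, viewer, env
from scipy.spatial.transform import Rotation as R
def snap(n,tag):
    im,d=viewer.get_image(n); np.savez(f'{n}_{tag}.npz',im=im,d=d); cv2.imwrite(f'pics/{n}_{tag}.png',im); return im,d
def load(n,tag):
    z=np.load(f'{n}_{tag}.npz'); return z['im'],z['d']
def cam(n):
    m=viewer.camera_model(n); f=200/np.tan(np.radians(m['fovy'])/2); return f,m['cx'],m['cy'],np.array(m['cam_to_world'])
def pts(n,d):
    f,cx,cy,T=cam(n); v,u=np.mgrid[0:400,0:640]
    P=np.stack([(u-cx)/f*d,(v-cy)/f*d,d],-1); W=P@T[:3,:3].T+T[:3,3]; W[d==0]=np.nan; return W
def ray(n,u,v,z):
    f,cx,cy,T=cam(n); r=T[:3,:3]@np.array([(u-cx)/f,(v-cy)/f,1]); o=T[:3,3]; return o+r*(z-o[2])/r[2]
def proj(n,p):
    f,cx,cy,T=cam(n); c=T[:3,:3].T@(np.array(p)-T[:3,3]); return c[0]/c[2]*f+cx,c[1]/c[2]*f+cy
E
python3 - <<'E'
from h import *
print(sensors.state())
for n in('scene','top'):
    im,d=snap(n,'0'); m=viewer.camera_model(n);print(n,m)
E
```

```text
pics
{'t': 0.0, 'joint_positions': array([1.13021428e+00, 4.87769534e-02, 9.75569419e-02, 1.62199453e+00,
       3.72243474e-06, 1.44299168e+00]), 'qvel': array([ 0.00075647, -0.00012462,  0.00129188, -0.00046305, -0.00143198,
        0.00066739]), 'joint_torque': array([-8.29580531e-04, -3.38784707e+01,  3.20014179e+01,  2.01029313e-02,
       -8.89571425e-05,  1.29857554e-06]), 'tool_pos': array([161.28934773, 498.95645995, 230.08303411]), 'tcp_rot': array([ 1.55751890e-01,  9.87795468e-01, -1.16008599e-03, -3.40800019e-04]), 'ft_force': array([ 0.5191028 , -0.33374395, -0.46945114]), 'torque': array([-0.01106016, -0.01092469, -0.01661638]), 'width': 0.9943530332898345}
scene {'fovy': 54.96323689538604, 'cx': 322.8646219099073, 'cy': 197.48411135106622, 'cam_to_world': array([[ 5.75771962e-01, -6.51475249e-01,  4.94031019e-01,
         1.22792683e+02],
       [-8.17609390e-01, -4.59692099e-01,  3.46695919e-01,
        -1.42712841e+02],
       [ 1.23834601e-03, -6.03542190e-01, -7.97330102e-01,
         7.76716738e+02],
       [ 0.00000000e+00,  0.00000000e+00,  0.00000000e+00,
         1.00000000e+00]])}
top {'fovy': 57.0387185436293, 'cx': 317.0478734846513, 'cy': 195.36979196777997, 'cam_to_world': array([[-3.02993386e-03, -9.85491360e-01,  1.69698556e-01,
         4.15368941e+02],
       [-9.99842943e-01,  5.94877473e-03,  1.66943560e-02,
         1.63877721e+02],
       [-1.74616421e-02, -1.69621321e-01, -9.85354606e-01,
         9.44667993e+02],
       [ 0.00000000e+00,  0.00000000e+00,  0.00000000e+00,
         1.00000000e+00]])}
```

View pics/scene_0.png

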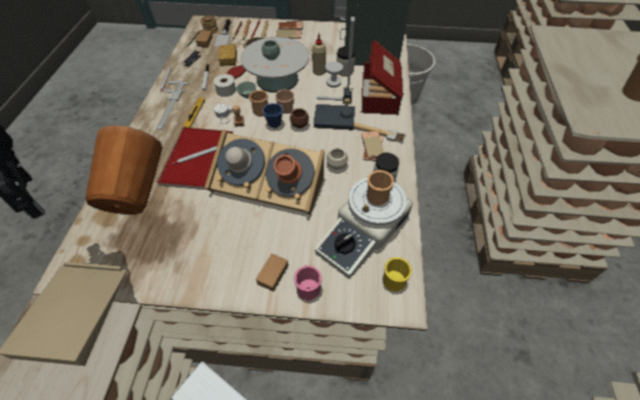

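View pics/top_0.png

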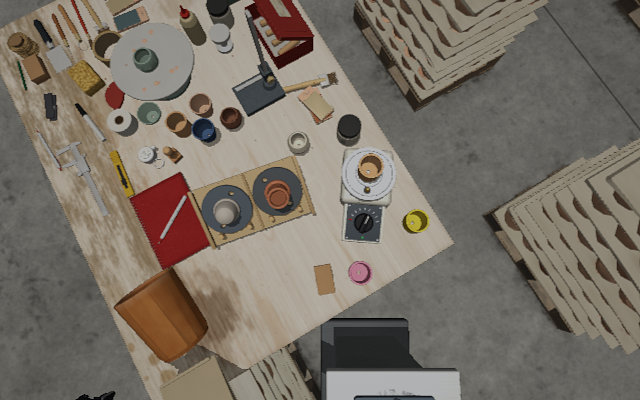

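The top view shows the wheel at about (368,185), with the terracotta pot on its head at (370,167) and the dial at (365,223). The rack holds the plaster hump at (226,212) and the clay cup at (278,192). I'll enlarge both areas.

Run:
```python
from h import *
t,d=load('top','0'); s,ds=load('scene','0')
a=cv2.resize(t[110:250,330:440],None,fx=4,fy=4,interpolation=cv2.INTER_CUBIC)
b=cv2.resize(t[150:260,190:320],None,fx=4,fy=4,interpolation=cv2.INTER_CUBIC)
c=cv2.resize(s[150:280,310:420],None,fx=4,fy=4,interpolation=cv2.INTER_CUBIC)
e=cv2.resize(s[120:220,205:330],None,fx=4,fy=4,interpolation=cv2.INTER_CUBIC)
def pad(x):
    o=np.zeros((560,520,3),np.uint8);o[:x.shape[0],:x.shape[1]]=x;return o
o=np.vstack([np.hstack([pad(a),pad(b)]),np.hstack([pad(c),pad(e)])])
cv2.imwrite('pics/c1.png',o[:560,:][:, :1040][:, :].copy()[:, :] if 0 else np.hstack([a[:,:400],np.zeros((560,0,3),np.uint8),pad(b)[:,:400]]))
cv2.imwrite('pics/c2.png',np.hstack([pad(c)[:,:440],pad(e)[:,:360]]))
W=pts('top',d);Ws=pts('scene',ds)
for n,w,l in(('top',W,[(370,167),(352,170),(365,223),(416,221),(360,272),(300,143),(348,129),(324,280),(278,192),(226,212),(250,190)]),('scene',Ws,[(379,187),(346,240)])):
    for u,v in l: print(n,u,v,w[v,u].round(1))
```

```text
top 370 167 [628.4  53.   97.7]
top 352 170 [623.4  94.9  90. ]
top 365 223 [498.9  64.8  68.3]
top 416 221 [509.8 -73.2   0.8]
top 360 272 [ 3.823e+02  7.270e+01 -1.000e-01]
top 300 143 [718.8 224.7   4.7]
top 348 129 [729.9 101.9  78.4]
top 324 280 [364.2 163.1  24.7]
top 278 192 [565.4 266.7 121.6]
top 226 212 [519.8 383.1 124.5]
top 250 190 [579.5 340.5  73.9]
scene 379 187 [639.   65.1 100.4]
scene 346 240 [499.   60.5  65. ]
```

View pics/c1.png

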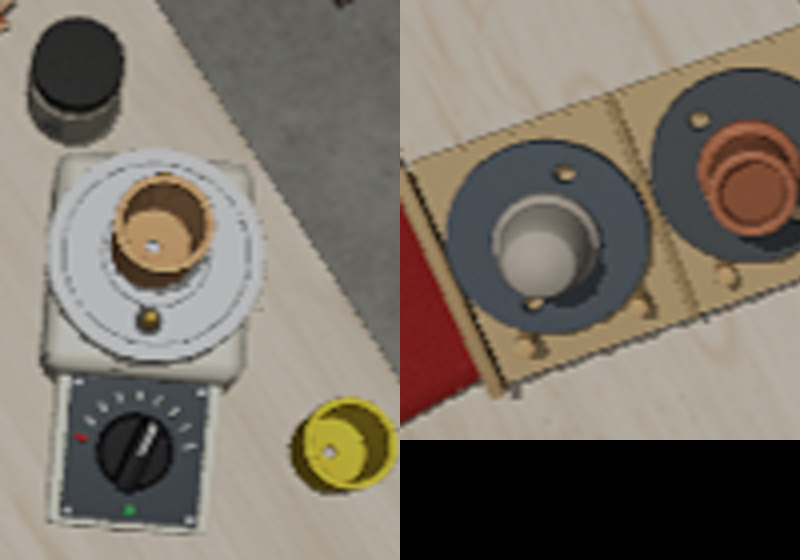

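View pics/c2.png

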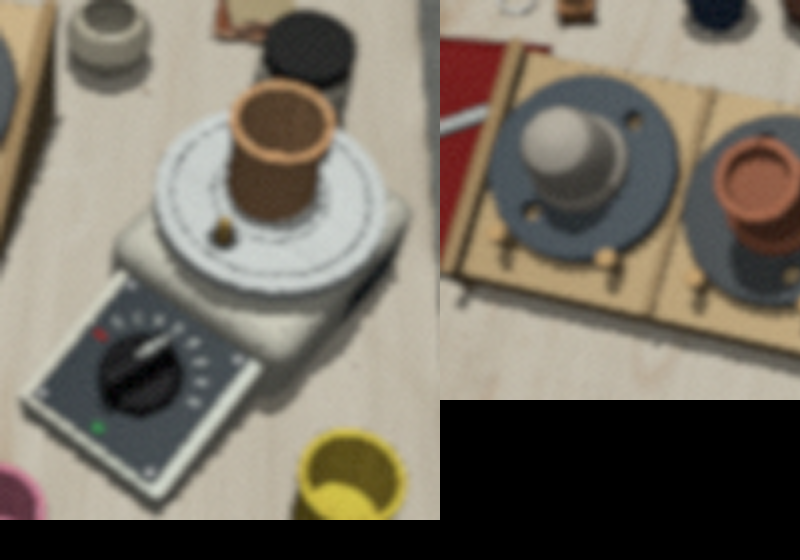

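```bash
cat > meas.py <<'E'
from h import *
from scipy.optimize import least_squares
def rays(n,uv,P0,N):
    f,cx,cy,T=cam(n); uv=np.asarray(uv,float); r=np.stack([(uv[:,0]-cx)/f,(uv[:,1]-cy)/f,np.ones(len(uv))],1)@T[:3,:3].T
    o=T[:3,3]; k=((P0-o)@N)/(r@N); return o+r*k[:,None]
def circ(xy,r=None):
    c=np.median(xy,0)
    if r: s=least_squares(lambda p:np.hypot(*(xy-p).T)-r,c,loss='soft_l1',f_scale=1.)
    else: s=least_squares(lambda p:np.hypot(*(xy-p[:2]).T)-p[2],[*c,50],loss='soft_l1',f_scale=1.)
    return s.x,np.abs(s.fun).mean()
E
python3 - <<'E'
from meas import *
for n in('top','scene'):
    im,d=load(n,'0');W=pts(n,d)
    h=(np.abs(W[...,2]-90)<5)&(np.hypot(W[...,0]-630,W[...,1]-60)<75)
    print(n,'head z',np.median(W[h][:,2]),W[h][:,2].std(),h.sum(), 'mean xy',W[h].mean(0))
    cs,_=cv2.findContours(h.astype(np.uint8),0,2); c=max(cs,key=cv2.contourArea)[:,0]
    hull=cv2.convexHull(c)[:,0]
    X=rays(n,c,np.array([0,0,90.]),np.array([0,0,1.]))
    print(' head circ',circ(X[:,:2]),circ(X[:,:2],65))
    # board around
    b=(np.abs(W[...,2])<8); print(' board z',np.median(W[b][:,2]))
    # pot rim: points z~150
    p=(np.abs(W[...,2]-150)<4)&(np.hypot(W[...,0]-630,W[...,1]-60)<60)
    if p.sum():
        cs,_=cv2.findContours(p.astype(np.uint8),0,2); c=max(cs,key=cv2.contourArea)[:,0]
        X=rays(n,c,np.array([0,0,150.]),np.array([0,0,1.]));print(' pot',p.sum(),np.median(W[p][:,2]),circ(X[:,:2]),circ(X[:,:2],28))
    # pin
    hsv=cv2.cvtColor(im,cv2.COLOR_BGR2HSV)
    m=(hsv[...,1]>90)&(np.hypot(W[...,0]-585,W[...,1]-65)<25)
    vv,uu=np.nonzero(m);print(' pin px',len(uu),uu.mean(),vv.mean(),W[m][:, 2].max(),W[m].mean(0))
    k=np.argsort(-W[...,2][m])[:6];print(W[m][k].round(1),np.c_[uu,vv][k].tolist())
E
```

```text
top head z 90.05469373327605 1.666621527192634 1685 mean xy [612.84858483  56.89346076  90.14680599]
 head circ (array([617.03483045,  55.41756834,  62.92366843]), np.float64(1.1905348393754778)) (array([616.25254874,  54.94321001]), np.float64(2.2163808044507007))
 board z 0.07573908304368615
 pot 164 149.94598751361247 (array([618.70001583,  57.43627855,  27.19971801]), np.float64(0.656438367336415)) (array([618.70589546,  57.41899613]), np.float64(0.881268268257104))
 pin px 115 367.11304347826086 178.51304347826087 152.8137095596046 [593.88753718  64.30191771 128.07131432]
[[594.3  71.7 152.8]
 [594.4  69.5 152.3]
 [594.4  56.3 151.9]
 [596.8  71.6 151.8]
 [601.4  78.  151.5]
 [592.3  60.7 151.5]] [[365, 176], [366, 176], [372, 176], [365, 175], [362, 173], [370, 177]]
scene head z 90.21571050442554 1.2946374239885639 1416 mean xy [605.39520039  50.30838419  90.24253821]
 head circ (array([617.15675315,  57.19223094,  62.09728439]), np.float64(8.723193912907217)) (array([619.10142112,  57.6880534 ]), np.float64(9.7569165160563))
 board z 0.6644985165655726
 pot 172 149.7435749569387 (array([617.843322  ,  57.85725818,  27.84036645]), np.float64(0.8473836918138291)) (array([617.88320445,  57.84369386]), np.float64(0.8498805826201801))
 pin px 208 372.9375 194.88942307692307 151.800521988387 [593.58977928  57.08256595 125.26716382]
[[590.4  53.4 151.8]
 [595.1  70.7 151.2]
 [597.5  72.1 151.1]
 [594.4  53.3 151.1]
 [601.   76.7 151. ]
 [592.1  56.7 151. ]] [[375, 189], [369, 184], [369, 183], [376, 188], [368, 181], [374, 188]]
```

Run:
```python
from meas import *
print('pin top@105',ray('top',367.2,189.5,105),'scene',ray('scene',365.5,207.5,105))
for n in('top','scene'):
    im,d=load(n,'0');W=pts(n,d);hsv=cv2.cvtColor(im,cv2.COLOR_BGR2HSV)
    # bat plane clay
    g=(np.hypot(W[...,0]-565,W[...,1]-267)<75)&(W[...,2]>40)&(W[...,2]<125)&(((hsv[...,0]>85)&(hsv[...,0]<130)&(hsv[...,1]>25)))
    P=W[g]; 
    A=np.c_[P[:,:2],np.ones(len(P))]; w=np.ones(len(P),bool)
    for _ in range(6):
        s=np.linalg.lstsq(A[w],P[w,2],rcond=None)[0]; r=P[:,2]-A@s; w=np.abs(r)<4
    N=np.array([-s[0],-s[1],1]);N/=np.linalg.norm(N);c=P[w].mean(0)
    print(n,'plane',len(P),w.sum(),'N',N.round(4),'tilt',np.degrees(np.arccos(N[2])).round(2),'downdir',np.degrees(np.arctan2(N[1],N[0])).round(1),'c',c.round(1),'res',r[w].std())
    cs,_=cv2.findContours(cv2.morphologyEx(g.astype(np.uint8),cv2.MORPH_OPEN,np.ones((2,2))),0,2)
    k=max(cs,key=cv2.contourArea)[:,0]; X=rays(n,k,c,N)
    ex=np.cross([0,1,0],N);ex/=np.linalg.norm(ex);ey=np.cross(N,ex)
    Y=np.c_[(X-c)@ex,(X-c)@ey]
    for rr in(None,60):
        q,e=circ(Y,rr); C=c+ex*q[0]+ey*q[1]; print('  bat top centre',C.round(1),q[2:] ,e.round(2),'origin',(C-12*N).round(1),'cup top',(C+60*N).round(1))
    # cup rim center by colour: highest reddish along N
    h=((W-C)@N); m=(h>50)&(h<68)&(np.linalg.norm(W-C,axis=-1)<80)
    vv,uu=np.nonzero(m)
    cs,_=cv2.findContours(m.astype(np.uint8),0,2);k=max(cs,key=cv2.contourArea)[:,0]
    print('  rim h',np.median(h[m]),m.sum())
    X=rays(n,k,C+60*N,N);Y=np.c_[(X-C)@ex,(X-C)@ey];q,e=circ(Y,25);print('  cup off',q,e)
```

```text
pin top@105 [573.07045593  61.89236887 105.        ] scene [569.746538    58.95544201 105.        ]
top plane 150 137 N [-0.4045 -0.1433  0.9033] tilt 25.41 downdir -160.5 c [576.4 279.4  74.4] res 1.665403193337161
  bat top centre [541.6 248.9  54. ] [1.7630694] 0.02 origin [546.4 250.6  43.1] cup top [517.3 240.3 108.2]
  bat top centre [506.3 205.9  31.4] [] 0.92 origin [511.2 207.7  20.6] cup top [482.1 197.3  85.6]Traceback (most recent call last):
  File "<stdin>", line 22, in <module>
ValueError: max() iterable argument is empty
```

```bash
cat > bat.py <<'E'
from meas import *
def bat(n,tag,c0,zmin=30):
    im,d=load(n,tag);W=pts(n,d);hsv=cv2.cvtColor(im,cv2.COLOR_BGR2HSV)
    g=(np.hypot(W[...,0]-c0[0],W[...,1]-c0[1])<85)&(W[...,2]>zmin)&(W[...,2]<135)&(hsv[...,2]<125)&(hsv[...,0]>60)&(hsv[...,0]<140)
    g=cv2.morphologyEx(g.astype(np.uint8),cv2.MORPH_OPEN,np.ones((3,3)))
    nn,lab,st,_=cv2.connectedComponentsWithStats(g); i=1+np.argmax(st[1:,4]); g=lab==i
    P=W[g]; P=P[~np.isnan(P[:,2])]
    A=np.c_[P[:,:2],np.ones(len(P))]; w=np.ones(len(P),bool)
    for _ in range(8):
        s=np.linalg.lstsq(A[w],P[w,2],rcond=None)[0]; r=P[:,2]-A@s; w=np.abs(r)<4
    N=np.array([-s[0],-s[1],1]);N/=np.linalg.norm(N);c=P[w].mean(0)
    cs,_=cv2.findContours(g.astype(np.uint8),0,2); k=max(cs,key=cv2.contourArea)[:,0]
    X=rays(n,k,c,N); ex=np.cross([0,1,0],N);ex/=np.linalg.norm(ex);ey=np.cross(N,ex)
    Y=np.c_[(X-c)@ex,(X-c)@ey]; q,e=circ(Y); C=c+ex*q[0]+ey*q[1]
    print(n,g.sum(),w.sum(),'N',N.round(4),'tilt',np.degrees(np.arccos(N[2])).round(2),'az',np.degrees(np.arctan2(N[1],N[0])).round(1),'res',r[w].std().round(2),'C',C.round(1),'r',q[2].round(1),e.round(2),'bbox',st[i][:4])
    h=((W-C)@N); m=(h>54)&(h<66)&(np.linalg.norm(W-C,axis=-1)<80)
    cs,_=cv2.findContours(m.astype(np.uint8),0,2);k=max(cs,key=cv2.contourArea)[:,0]
    X=rays(n,k,C+60*N,N);Y=np.c_[(X-C)@ex,(X-C)@ey];q,e=circ(Y,25);R_=C+60*N+ex*q[0]+ey*q[1];print('  rim h',np.median(h[m]).round(1),m.sum(),'off',q.round(1),e.round(2),'rim centre',R_.round(1),'underside',(R_-72*N).round(1))
    return g,C,N
E
python3 - <<'E'
from bat import *
for n in('top','scene'):
    im,d=load(n,'0');hsv=cv2.cvtColor(im,cv2.COLOR_BGR2HSV);
    if n=='top':
        for u,v in((262,195),(285,178),(295,195),(210,215)):print(hsv[v,u])
    g,C,N=bat(n,'0',(565,275))
    o=im.copy();o[g]=(0,255,0);u,v=map(int,proj(n,C));b=cv2.resize(np.hstack([im[v-50:v+40,u-60:u+60],o[v-50:v+40,u-60:u+60]]),None,fx=3.3,fy=3.3,interpolation=cv2.INTER_CUBIC);print('crop',u-60,v-50)
    cv2.imwrite(f'pics/bat_{n}.png',b)
E
python3 -c "
import cv2,numpy as np
a,b=[cv2.imread(f'pics/bat_{n}.png') for n in('top','scene')]
cv2.imwrite('pics/bat_both.png',np.vstack([a,b]))"
```

```text
[98 14 71]
[105  20  75]
[96 18 72]
[103  36  84]
top 1138 1113 N [-0.413  -0.1448  0.8991] tilt 25.96 az -160.7 res 1.59 C [575.9 275.3  74. ] r 57.7 0.88 bbox [253 167  49  48]
  rim h 59.6 162 off [-0.3 -1.1] 0.99 rim centre [550.9 265.5 127.7] underside [580.6 275.9  63. ]
crop 216 141
scene 481 475 N [-0.4058 -0.1513  0.9014] tilt 25.66 az -159.6 res 1.65 C [580.6 270.7  75.5] r 49.1 6.79 bbox [286 150  27  43]
  rim h 59.3 169 off [-6.2  4. ] 0.97 rim centre [550.3 265.6 127.5] underside [579.5 276.5  62.6]
crop 231 120
```

View pics/bat_both.png

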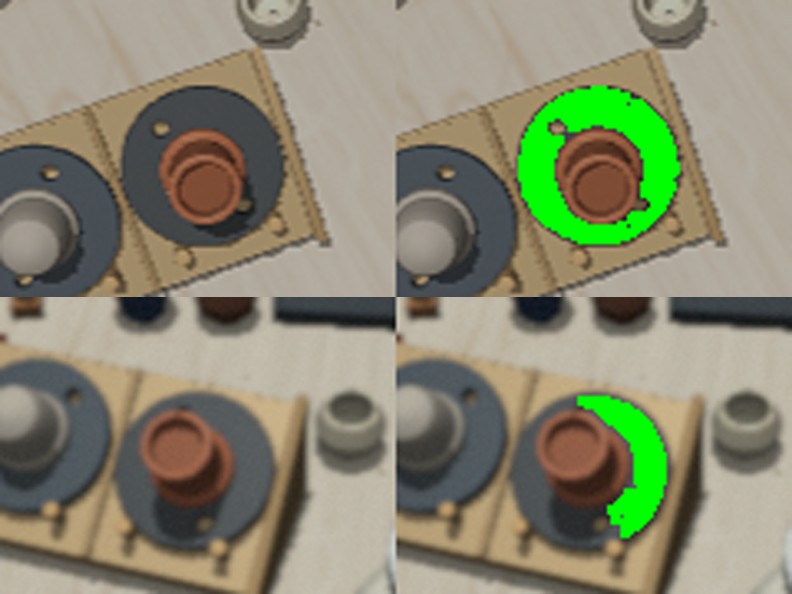

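Run:
```python
from bat import *
az=np.radians(-160.2);t=np.radians(26);N=np.array([np.sin(t)*np.cos(az),np.sin(t)*np.sin(az),np.cos(t)])
rim=np.array([550.6,265.5,127.6]);C=rim-60*N;print('C',C)
n='top';im,d=load(n,'0');hsv=cv2.cvtColor(im,cv2.COLOR_BGR2HSV).astype(int)
H=[]
for (u,v) in((265,180),(290,202)):
    w=im[v-6:v+7,u-6:u+7].astype(int); s=w[...,2]-w[...,0]; print(s)
for n,l in(('top',((265.1,179.8),(290.2,202.7))),('scene',((231+205/3.3,120+(525-297)/3.3),))):
    X=rays(n,l,C,N); 
    for x in X: e=x-C; print(n,x.round(1),np.linalg.norm(e).round(1))
    if n=='top': v=X[1]-X[0];print('dist',np.linalg.norm(v),'dir',v/np.linalg.norm(v))
```

```text
C [575.3472989  274.40957583  73.67235722]
[[17 -9 -7 -6 -6 -5 -4 -4 -5 -5 -6 -4 -5]
 [-9 -6 -5 -4 -6 -5 -6 -5 -4 -5 -4 -4 -5]
 [-5 -5 -4 -6 -6 -5 -6 -6 -4 -5 -5 -5 -4]
 [-5 -5 -5 -4 -2  7  6 -4 -5 -5 -5 -5 -5]
 [-6 -5 -6  7 35 44 39 24 -6 -5 -5 -5 -6]
 [-5 -6 -3 24 54 54 53 52  8 -6 -5 -5 -6]
 [-5 -5 -6 20 52 58 59 51 17 -7 -6 -6 -4]
 [-5 -5 -5 -4 36 47 41 19 -9 -8 -8 12 52]
 [-4 -5 -5 -6 -7 -8 -7 -8 -9 -5 13 67 89]
 [-5 -6 -6 -6 -6 -6 -8 -8  0 44 81 86 85]
 [-6 -5 -5 -6 -6 -6 -8 -7 40 85 87 82 77]
 [-6 -6 -6 -6 -6 -6 -8 21 74 87 85 84 71]
 [-6 -5 -5 -6 -6 -9  4 67 88 85 80 63 57]]
[[75 68 71 83 78 48 -3 -7 -6 -6 -6 -5 -6]
 [75 67 62 78 75 35 -8 -4 -4 -6 -6 -6 -5]
 [75 68 62 78 75 32 -6 -4 -4 -5 -5 -6 -5]
 [75 66 63 80 70 23 -6 -4 -6 -6 -5 -6 -5]
 [74 66 71 85 67  6 -5 -3 -6 -6 -6 -5 -5]
 [68 63 76 84 66 21 18  9 -3 -4 -5 -5 -5]
 [60 67 80 79 55 37 41 34 11 -6 -4 -4 -5]
 [63 78 85 67 41 38 40 30  2 -4 -6 -5 -5]
 [76 85 68 27 27 39 32 10 -5 -5 -5 -5 -7]
 [85 76 41 -9 -6 -5 -4 -4 -4 -4 -6 -6 -6]
 [68 21 -9 -4 -4 -3 -3 -3 -4 -5 -5 -6 10]
 [20 -8 -5 -3 -3 -3 -2 -4 -5 -5 -6  6 35]
 [-6 -5 -3 -3 -2 -3 -4 -5 -5 -6  6 33 50]]
top [600.9 301.9  89.9] 40.9
top [550.4 244.5  57.3] 42.2
dist 83.10750027534561 dir [-0.60752589 -0.6903499  -0.39284768]
scene [548.8 243.1  56.3] 44.6
```

```bash
cat >> h.py <<'E'
def Rdown(az,N=(0,0,1)):
    """tool z=-N, tool y near azimuth az(deg)"""
    z=-np.array(N,float);z/=np.linalg.norm(z);a=np.radians(az);y=np.array([np.cos(a),np.sin(a),0]);y-=y@z*z;y/=np.linalg.norm(y);return np.stack([np.cross(y,z),y,z],1)
def go(p,Rt=None):
    s=sensors.state();R0=R.from_quat(s['tcp_rot']).as_matrix();d=R0.T@(np.array(p)-s['tool_pos'])
    print('tcp',s['tool_pos'].round(1),'t',round(s['t'],2),'F',s['ft_force'].round(1),'w',round(s['width'],3),'| shift',(d/1000).round(4),'dist',np.linalg.norm(d).round(1))
    if Rt is not None:
        rv=R.from_matrix(R0.T@Rt).as_rotvec(); print(' turn',(np.degrees(rv)/120).round(4),'deg',np.degrees(np.linalg.norm(rv)).round(2))
def Rmix(p=None): pass
E
python3 - <<'E'
from h import *
s=sensors.state();print(R.from_quat(s['tcp_rot']).as_matrix().round(3))
E
```

```text
[[-0.951  0.308 -0.001]
 [ 0.308  0.951 -0.002]
 [ 0.    -0.002 -1.   ]]
```

Call:
move_arm(deltas=[{"tz":-0.19},{"tz":-0.19},{"tz":-0.19},{"tz":-0.19},{"tz":-0.19}], hand=1)

```text
invalid input
```

Call:
move_arm(deltas=[{"tx":0,"ty":0,"tz":-0.19,"rx":0,"ry":0,"rz":0},{"tx":0,"ty":0,"tz":-0.19,"rx":0,"ry":0,"rz":0},{"tx":0,"ty":0,"tz":-0.19,"rx":0,"ry":0,"rz":0},{"tx":0,"ty":0,"tz":-0.19,"rx":0,"ry":0,"rz":0},{"tx":0,"ty":0,"tz":-0.19,"rx":0,"ry":0,"rz":0}], hand=1)

```text
t: 0.52
tool_pos: [161.4, 499.2, 425.5]
tcp_rot: [0.156, 0.988, 0.002, 0.001]
ft_force: [0.6, -0.1, 1.7]
width: 1.0
```

Run:
```python
from h import *
go([618.3,57.5,260],Rdown(90))
```

```text
tcp [161.4 499.2 425.5] t 0.52 F [ 0.6 -0.1  1.7] w 1.0 | shift [-0.5705 -0.2805  0.1646] dist 656.7
 turn [ 0.0022  0.0007 -0.1494] deg 17.92
```

Call:
move_arm(deltas=[{"tx":-0.57,"ty":-0.28,"tz":0.0,"rx":0,"ry":0,"rz":-0.15},{"tx":-0.57,"ty":-0.28,"tz":0.0,"rx":0,"ry":0,"rz":-0.15},{"tx":-0.57,"ty":-0.28,"tz":0.0,"rx":0,"ry":0,"rz":-0.15},{"tx":-0.57,"ty":-0.28,"tz":0.0,"rx":0,"ry":0,"rz":-0.15},{"tx":-0.57,"ty":-0.28,"tz":0.0,"rx":0,"ry":0,"rz":-0.15}])

```text
t: 0.93
tool_pos: [306.0, 359.5, 421.0]
tcp_rot: [-0.001, 1.0, -0.0, -0.0]
ft_force: [0.6, 1.8, -0.1]
width: 0.997
```

Run:
```python
from h import *
go([618.3,57.5,260],Rdown(90))
```

```text
tcp [306.  359.5 421. ] t 0.93 F [ 0.6  1.8 -0.1] w 0.997 | shift [-0.3115 -0.3028  0.161 ] dist 463.3
 turn [-0.0002 -0.0002  0.0012] deg 0.15
```

Call:
move_arm(deltas=[{"tx":-0.31,"ty":-0.3,"tz":0.16,"rx":0,"ry":0,"rz":0},{"tx":-0.31,"ty":-0.3,"tz":0.16,"rx":0,"ry":0,"rz":0},{"tx":-0.31,"ty":-0.3,"tz":0.16,"rx":0,"ry":0,"rz":0},{"tx":-0.31,"ty":-0.3,"tz":0.16,"rx":0,"ry":0,"rz":0},{"tx":-0.31,"ty":-0.3,"tz":0.16,"rx":0,"ry":0,"rz":0}])

```text
t: 1.35
tool_pos: [446.7, 223.4, 347.8]
tcp_rot: [-0.001, 1.0, -0.0, -0.0]
ft_force: [0.5, 0.8, -0.1]
width: 1.003
```

Run:
```python
from h import *
go([618.3,57.5,250],Rdown(90))
```

```text
tcp [446.7 223.4 347.8] t 1.35 F [ 0.5  0.8 -0.1] w 1.003 | shift [-0.1715 -0.1661  0.0977] dist 258.0
 turn [-0.     -0.0003  0.0005] deg 0.07
```

Call:
move_arm(deltas=[{"tx":-0.171,"ty":-0.166,"tz":0.098,"rx":0,"ry":0,"rz":0},{"tx":-0.171,"ty":-0.166,"tz":0.098,"rx":0,"ry":0,"rz":0},{"tx":-0.171,"ty":-0.166,"tz":0.098,"rx":0,"ry":0,"rz":0},{"tx":-0.171,"ty":-0.166,"tz":0.098,"rx":0,"ry":0,"rz":0},{"tx":-0.171,"ty":-0.166,"tz":0.098,"rx":0,"ry":0,"rz":0}])

```text
t: 1.77
tool_pos: [585.0, 89.5, 268.2]
tcp_rot: [-0.001, 1.0, 0.0, -0.001]
ft_force: [0.8, -0.2, 1.2]
width: 0.999
```

Run:
```python
from h import *
go([618.3,57.5,190],Rdown(90))
```

```text
tcp [585.   89.5 268.2] t 1.77 F [ 0.8 -0.2  1.2] w 0.999 | shift [-0.0334 -0.032   0.0782] dist 90.8
 turn [ 0.0001 -0.0005  0.0005] deg 0.09
```

Call:
move_arm(deltas=[{"tx":-0.033,"ty":-0.032,"tz":0.05,"rx":0,"ry":0,"rz":0},{"tx":-0.033,"ty":-0.032,"tz":0.05,"rx":0,"ry":0,"rz":0},{"tx":-0.033,"ty":-0.032,"tz":0.05,"rx":0,"ry":0,"rz":0},{"tx":-0.033,"ty":-0.032,"tz":0.05,"rx":0,"ry":0,"rz":0}])

```text
t: 2.1
tool_pos: [616.0, 58.4, 216.4]
tcp_rot: [0.0, 1.0, 0.0, -0.003]
ft_force: [-0.8, 0.7, 0.4]
width: 1.003
```

Run:
```python
from h import *
go([618.3,57.5,118],Rdown(90))
for n in('top','scene'):
    im,d=snap(n,'1')
t,_=load('top','1');s,_=load('scene','1')
cv2.imwrite('pics/a1.png',np.hstack([cv2.resize(t[90:250,290:440],None,fx=2.6,fy=2.6),cv2.resize(s[100:260,300:450],None,fx=2.6,fy=2.6)]))
```

```text
tcp [616.   58.4 216.4] t 2.1 F [-0.8  0.7  0.4] w 1.003 | shift [-0.003  -0.0009  0.0984] dist 98.4
 turn [ 0.0002 -0.0031 -0.0002] deg 0.38
```

View pics/a1.png

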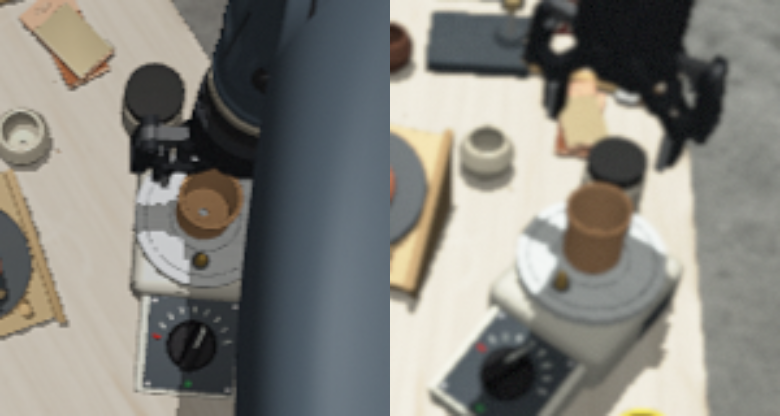

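The pot is at about (208,200) in the left crop, under the open gripper, with fingers either side. I'm descending.

Call:
move_arm(deltas=[{"tx":-0.002,"ty":-0.001,"tz":0.03,"rx":0,"ry":0,"rz":0},{"tx":-0.002,"ty":-0.001,"tz":0.06,"rx":0,"ry":0,"rz":0},{"tx":-0.002,"ty":-0.001,"tz":0.085,"rx":0,"ry":0,"rz":0},{"tx":-0.002,"ty":-0.001,"tz":0.098,"rx":0,"ry":0,"rz":0},{"tx":-0.002,"ty":-0.001,"tz":0.098,"rx":0,"ry":0,"rz":0}])

```text
t: 2.62
tool_pos: [616.8, 59.6, 119.5]
tcp_rot: [-0.002, 1.0, 0.0, -0.002]
ft_force: [-1.0, -0.6, -0.6]
width: 0.996
```

Call:
move_arm(deltas=[{"tx":0,"ty":0,"tz":0,"rx":0,"ry":0,"rz":0},{"tx":0,"ty":0,"tz":0,"rx":0,"ry":0,"rz":0},{"tx":0,"ty":0,"tz":0,"rx":0,"ry":0,"rz":0},{"tx":0,"ty":0,"tz":0,"rx":0,"ry":0,"rz":0},{"tx":0,"ty":0,"tz":0,"rx":0,"ry":0,"rz":0}], hand=-1, newtons=30)

```text
t: 3.03
tool_pos: [621.0, 58.4, 125.3]
tcp_rot: [-0.001, 1.0, 0.0, 0.003]
ft_force: [-0.5, -0.0, 6.1]
width: 0.637
```

Call:
move_arm(deltas=[{"tx":0,"ty":0,"tz":-0.004,"rx":0,"ry":0,"rz":0},{"tx":0,"ty":0,"tz":-0.008,"rx":0,"ry":0,"rz":0},{"tx":0,"ty":0,"tz":-0.012,"rx":0,"ry":0,"rz":0},{"tx":0,"ty":0,"tz":-0.016,"rx":0,"ry":0,"rz":0}])

```text
t: 3.37
tool_pos: [619.1, 58.1, 137.8]
tcp_rot: [-0.001, 1.0, -0.0, -0.0]
ft_force: [0.2, 0.3, 0.2]
width: 0.639
```

Run:
```python
from h import *
go([618.3,57.5,250],Rdown(90))
for n in('top','scene'):
    im,d=snap(n,'2')
t,_=load('top','2');s,_=load('scene','2')
cv2.imwrite('pics/a2.png',np.hstack([cv2.resize(t[90:250,290:440],None,fx=2.6,fy=2.6),cv2.resize(s[100:260,300:450],None,fx=2.6,fy=2.6)]))
```

```text
tcp [619.1  58.1 137.8] t 3.37 F [0.2 0.3 0.2] w 0.639 | shift [ 0.0009 -0.0006 -0.1122] dist 112.2
 turn [-0.     -0.0002  0.0006] deg 0.08
```

View pics/a2.png

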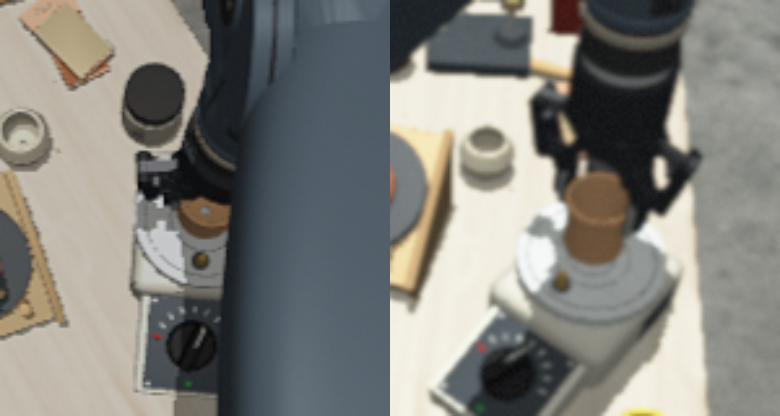

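Call:
move_arm(deltas=[{"tx":0,"ty":0,"tz":-0.02,"rx":0,"ry":0,"rz":0},{"tx":0,"ty":0,"tz":-0.04,"rx":0,"ry":0,"rz":0},{"tx":0,"ty":0,"tz":-0.06,"rx":0,"ry":0,"rz":0},{"tx":0,"ty":0,"tz":-0.08,"rx":0,"ry":0,"rz":0},{"tx":0,"ty":0,"tz":-0.08,"rx":0,"ry":0,"rz":0}])

```text
t: 3.88
tool_pos: [621.3, 58.1, 222.7]
tcp_rot: [-0.001, 1.0, -0.0, 0.004]
ft_force: [-0.4, -0.3, 0.6]
width: 0.635
```

Run:
```python
from h import *
go([460,160,218],Rdown(90))
im,d=snap('scene','3')
cv2.imwrite('pics/a3.png',cv2.resize(im[60:260,280:480],None,fx=2.6,fy=2.6))
```

```text
tcp [621.3  58.1 222.7] t 3.88 F [-0.4 -0.3  0.6] w 0.635 | shift [0.1612 0.1021 0.0034] dist 190.8
 turn [-0.0001  0.0038  0.0006] deg 0.47
```

View pics/a3.png

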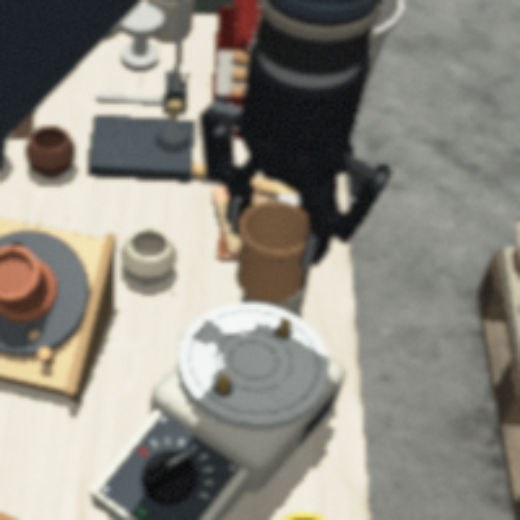

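The pot is held at about (272,245), and both pins now show at (222,382) and (285,327). I'll measure the pot's height in the grip and the pins.

Run:
```python
from meas import *
im,d=load('scene','3');W=pts('scene',d);hsv=cv2.cvtColor(im,cv2.COLOR_BGR2HSV)
m=(hsv[...,0]<20)&(hsv[...,1]>80)&(np.hypot(W[...,0]-621,W[...,1]-58)<36)&(W[...,2]>140)
print('pot z range',np.percentile(W[m][:,2],[1,5,50,95,99]).round(1),m.sum())
x=im[150:230,340:420]
h=(W[...,2]>86)&(W[...,2]<112)&(np.hypot(W[...,0]-618,W[...,1]-57)<68)
pm=h&(hsv[...,1]>70)&(hsv[...,0]>10)&(hsv[...,0]<35)
nn,lab,st,ce=cv2.connectedComponentsWithStats(pm.astype(np.uint8))
for i in range(1,nn): print(st[i],ce[i].round(2), W[lab==i].mean(0).round(1),W[lab==i][:,2].max().round(1))
for i in range(1,nn):
  if st[i][4]>5:
    vs,us=np.nonzero(lab==i); print(np.c_[us,vs,W[vs,us,2].round(0)].astype(int).tolist())
```

```text
pot z range [194.8 199.7 229.  249.4 296.4] 908
[387 183   4   6  15] [388.8  186.07] [654.6  48.6  99.7] 109.0
[364 205   4   6  23] [365.57 207.61] [572.1  59.8 101.2] 110.6
[[389, 183, 109], [389, 184, 105], [390, 184, 106], [389, 185, 105], [390, 185, 103], [388, 186, 100], [389, 186, 101], [390, 186, 98], [387, 187, 96], [388, 187, 97], [389, 187, 98], [390, 187, 94], [387, 188, 92], [388, 188, 93], [389, 188, 96]]
[[365, 205, 107], [366, 205, 111], [367, 205, 108], [364, 206, 107], [365, 206, 106], [366, 206, 107], [367, 206, 106], [364, 207, 104], [365, 207, 102], [366, 207, 106], [367, 207, 104], [364, 208, 100], [365, 208, 101], [366, 208, 100], [367, 208, 98], [364, 209, 96], [365, 209, 97], [366, 209, 98], [367, 209, 96], [364, 210, 94], [365, 210, 93], [366, 210, 94], [367, 210, 91]]
```

Call:
move_arm(deltas=[{"tx":0.03,"ty":0.02,"tz":0,"rx":0,"ry":0,"rz":0},{"tx":0.06,"ty":0.04,"tz":0,"rx":0,"ry":0,"rz":0},{"tx":0.09,"ty":0.06,"tz":0,"rx":0,"ry":0,"rz":0},{"tx":0.12,"ty":0.08,"tz":0,"rx":0,"ry":0,"rz":0},{"tx":0.15,"ty":0.1,"tz":0,"rx":0,"ry":0,"rz":0}])

```text
t: 4.35
tool_pos: [466.7, 158.4, 215.2]
tcp_rot: [-0.0, 1.0, -0.0, -0.002]
ft_force: [-0.7, 1.0, 0.0]
width: 0.639
```

Call:
move_arm(deltas=[{"tx":0.01,"ty":0,"tz":0.02,"rx":0,"ry":0,"rz":0},{"tx":0.01,"ty":0,"tz":0.05,"rx":0,"ry":0,"rz":0},{"tx":0.01,"ty":0,"tz":0.085,"rx":0,"ry":0,"rz":0},{"tx":0.01,"ty":0,"tz":0.12,"rx":0,"ry":0,"rz":0},{"tx":0.01,"ty":0,"tz":0.15,"rx":0,"ry":0,"rz":0}])

```text
t: 4.77
tool_pos: [456.7, 157.7, 63.5]
tcp_rot: [-0.001, 1.0, -0.0, -0.002]
ft_force: [0.6, 0.5, -1.0]
width: 0.634
```

Call:
move_arm(deltas=[{"tx":0,"ty":0,"tz":0.005,"rx":0,"ry":0,"rz":0},{"tx":0,"ty":0,"tz":0.01,"rx":0,"ry":0,"rz":0},{"tx":0,"ty":0,"tz":0.01,"rx":0,"ry":0,"rz":0}])

```text
t: 5.02
tool_pos: [458.4, 157.8, 56.9]
tcp_rot: [-0.001, 1.0, -0.0, -0.001]
ft_force: [-0.2, 0.2, -0.5]
width: 0.636
```

Run:
```python
from meas import *
go([460,160,34],Rdown(90))
im,d=snap('scene','4');W=pts('scene',d);hsv=cv2.cvtColor(im,cv2.COLOR_BGR2HSV)
m=(hsv[...,0]<20)&(hsv[...,1]>80)&(np.hypot(W[...,0]-460,W[...,1]-160)<36)&(W[...,2]>5)
print('pot z range',np.percentile(W[m][:,2],[1,5,50,95,99]).round(1),m.sum())
cv2.imwrite('pics/a4.png',cv2.resize(im[130:290,200:400],None,fx=3,fy=3))
```

```text
tcp [458.4 157.8  56.9] t 5.02 F [-0.2  0.2 -0.5] w 0.636 | shift [-0.0017  0.0022  0.0229] dist 23.0
 turn [-0.0002 -0.0009  0.0006] deg 0.13
pot z range [ 26.5  28.3  57.6 109.7 146.4] 534
```

View pics/a4.png

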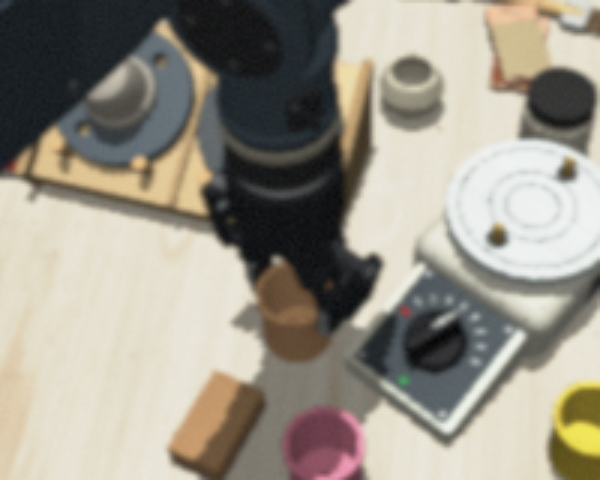

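The pot hangs upright over free board at about (293,315), clear of the block (215,425) and the pink pot (325,445), and the head is bare. I'm lowering it until it touches.

Call:
move_arm(deltas=[{"tx":0,"ty":0,"tz":0.006,"rx":0,"ry":0,"rz":0},{"tx":0,"ty":0,"tz":0.012,"rx":0,"ry":0,"rz":0},{"tx":0,"ty":0,"tz":0.017,"rx":0,"ry":0,"rz":0},{"tx":0,"ty":0,"tz":0.019,"rx":0,"ry":0,"rz":0},{"tx":0,"ty":0,"tz":0.019,"rx":0,"ry":0,"rz":0}])

```text
t: 5.48
tool_pos: [458.7, 157.9, 38.2]
tcp_rot: [-0.001, 1.0, -0.0, -0.0]
ft_force: [-0.1, -1.4, -0.7]
width: 0.635
```

Call:
move_arm(deltas=[{"tx":0,"ty":0,"tz":0.001,"rx":0,"ry":0,"rz":0},{"tx":0,"ty":0,"tz":0.002,"rx":0,"ry":0,"rz":0},{"tx":0,"ty":0,"tz":0.002,"rx":0,"ry":0,"rz":0}])

```text
t: 5.73
tool_pos: [459.1, 158.0, 36.7]
tcp_rot: [-0.001, 1.0, -0.0, 0.0]
ft_force: [0.2, -0.6, -1.0]
width: 0.636
```

Call:
move_arm(deltas=[{"tx":0,"ty":0,"tz":0.001,"rx":0,"ry":0,"rz":0},{"tx":0,"ty":0,"tz":0.002,"rx":0,"ry":0,"rz":0},{"tx":0,"ty":0,"tz":0.002,"rx":0,"ry":0,"rz":0}])

```text
t: 5.98
tool_pos: [459.5, 158.0, 35.3]
tcp_rot: [-0.001, 1.0, 0.0, 0.0]
ft_force: [-1.2, -1.3, 3.0]
width: 0.634
```

Call:
move_arm(deltas=[{"tx":0,"ty":0,"tz":0.001,"rx":0,"ry":0,"rz":0},{"tx":0,"ty":0,"tz":0.002,"rx":0,"ry":0,"rz":0},{"tx":0,"ty":0,"tz":0.002,"rx":0,"ry":0,"rz":0}])

```text
t: 6.23
tool_pos: [460.0, 158.0, 35.3]
tcp_rot: [-0.001, 1.0, 0.0, 0.001]
ft_force: [-3.8, -1.7, 11.6]
width: 0.637
```

Call:
move_arm(deltas=[{"tx":0,"ty":0,"tz":-0.002,"rx":0,"ry":0,"rz":0},{"tx":0,"ty":0,"tz":-0.003,"rx":0,"ry":0,"rz":0},{"tx":0,"ty":0,"tz":-0.003,"rx":0,"ry":0,"rz":0}])

```text
t: 6.48
tool_pos: [459.1, 158.0, 35.6]
tcp_rot: [-0.001, 1.0, 0.0, 0.0]
ft_force: [-0.0, -0.5, -0.9]
width: 0.635
```

Call:
move_arm(deltas=[{"tx":0,"ty":0,"tz":0,"rx":0,"ry":0,"rz":0},{"tx":0,"ty":0,"tz":0,"rx":0,"ry":0,"rz":0},{"tx":0,"ty":0,"tz":0,"rx":0,"ry":0,"rz":0},{"tx":0,"ty":0,"tz":0,"rx":0,"ry":0,"rz":0}], hand=1)

```text
t: 6.82
tool_pos: [458.9, 157.9, 35.4]
tcp_rot: [-0.001, 1.0, -0.0, -0.0]
ft_force: [0.0, 0.4, -0.5]
width: 1.003
```

Call:
move_arm(deltas=[{"tx":0,"ty":0,"tz":-0.02,"rx":0,"ry":0,"rz":0},{"tx":0,"ty":0,"tz":-0.05,"rx":0,"ry":0,"rz":0},{"tx":0,"ty":0,"tz":-0.09,"rx":0,"ry":0,"rz":0},{"tx":0,"ty":0,"tz":-0.13,"rx":0,"ry":0,"rz":0},{"tx":0,"ty":0,"tz":-0.17,"rx":0,"ry":0,"rz":0}])

```text
t: 7.23
tool_pos: [458.5, 157.9, 207.0]
tcp_rot: [-0.001, 1.0, -0.0, -0.0]
ft_force: [1.3, -0.2, -0.5]
width: 0.998
```

Run:
```python
from meas import *
im,d=snap('scene','5');t,_=snap('top','5')
cv2.imwrite('pics/a5.png',np.hstack([cv2.resize(im[130:290,200:400],None,fx=2,fy=2),cv2.resize(t[130:290,240:440],None,fx=2,fy=2)]))
az=np.radians(-160.2);t=np.radians(26);N=np.array([np.sin(t)*np.cos(az),np.sin(t)*np.sin(az),np.cos(t)])
rim=np.array([550.6,265.5,127.6]);o=rim-72*N
Rg=Rdown(110,N);print(Rg)
go(o+150*N,Rg)
v=np.array([-.6075,-.690,-.393]);v-=v@N*N;v/=np.linalg.norm(v);print('hole dir in tool',(Rg.T@v).round(3))
```

```text
[[-0.84459112 -0.3413894   0.41245498]
 [-0.30740603  0.93992095  0.14849293]
 [-0.43836899 -0.00137534 -0.89879405]]
tcp [463.3 158.8 214.2] t 7.33 F [ 0.3  0.4 -0.3] w 1.002 | shift [-0.055   0.095   0.0176] dist 111.2
 turn [-0.0368 -0.2074 -0.1629] deg 31.95
hole dir in tool [ 0.898 -0.441  0.   ]
```

View pics/a5.png

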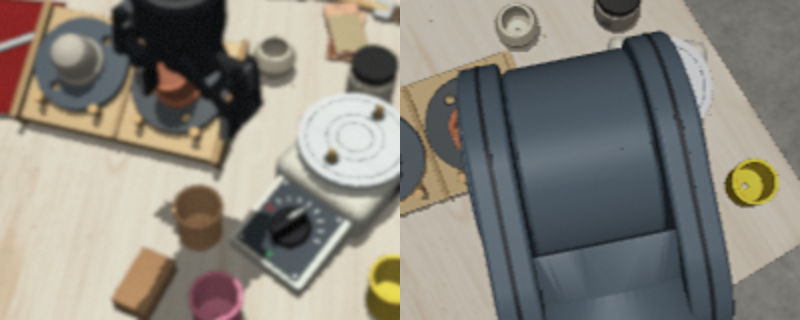

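The terracotta pot stands upright on the board at about (198,215) in the scene crop. Next is the clay chuck, lining up along its tilted axis.

Call:
move_arm(deltas=[{"tx":-0.02,"ty":0.03,"tz":0,"rx":-0.007,"ry":-0.042,"rz":-0.033},{"tx":-0.035,"ty":0.06,"tz":0,"rx":-0.015,"ry":-0.084,"rz":-0.066},{"tx":-0.055,"ty":0.095,"tz":0,"rx":-0.022,"ry":-0.126,"rz":-0.1},{"tx":-0.055,"ty":0.095,"tz":0.01,"rx":-0.03,"ry":-0.168,"rz":-0.132},{"tx":-0.055,"ty":0.095,"tz":0.0176,"rx":-0.037,"ry":-0.2074,"rz":-0.163}])

```text
t: 7.75
tool_pos: [514.4, 255.1, 187.4]
tcp_rot: [-0.172, 0.96, 0.039, 0.216]
ft_force: [-1.0, -0.2, -0.2]
width: 1.005
```

```bash
cat >> h.py <<'E'
az_=np.radians(-160.2);t_=np.radians(26);N=np.array([np.sin(t_)*np.cos(az_),np.sin(t_)*np.sin(az_),np.cos(t_)])
rim=np.array([550.6,265.5,127.6]);o=rim-72*N
Rg=Rdown(110,N)
E
python3 - <<'E'
from h import *
go(o+100*N,Rg)
im,d=snap('scene','6');t,_=snap('top','6')
cv2.imwrite('pics/a6.png',np.hstack([cv2.resize(im[60:220,180:380],None,fx=2,fy=2),cv2.resize(t[110:270,180:380],None,fx=2,fy=2)]))
E
```

```text
tcp [514.4 255.1 187.4] t 7.75 F [-1.  -0.2 -0.2] w 1.005 | shift [-0.008  -0.0028  0.0421] dist 42.9
 turn [ 0.0021 -0.0054  0.0025] deg 0.75
```

View pics/a6.png

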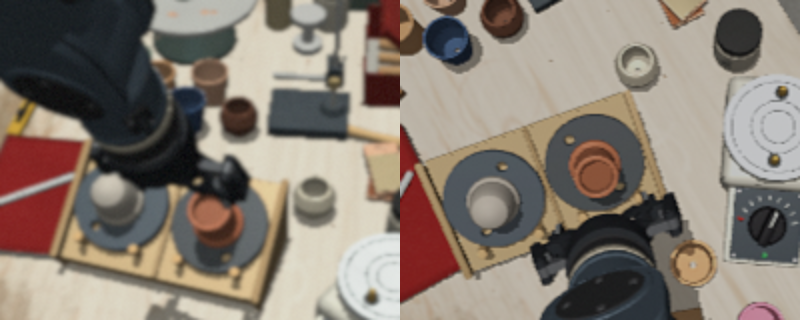

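The top crop shows the jaws lined up on the cup at (600,170). The head is bare, with its pins at (782,92) and (774,159). I'll use this view to measure the head while the chuck is still in the rack.

```bash
cat > head.py <<'E'
from meas import *
def head(n,tag,show=True):
    im,d=load(n,tag);W=pts(n,d);hsv=cv2.cvtColor(im,cv2.COLOR_BGR2HSV)
    h=(W[...,2]>85)&(W[...,2]<115)&(np.hypot(W[...,0]-618,W[...,1]-57)<72)
    cs,_=cv2.findContours(h.astype(np.uint8),0,2);k=max(cs,key=cv2.contourArea)[:,0]
    X=rays(n,k,np.array([0,0,90.]),np.array([0,0,1.]));print(n,'head free r',circ(X[:,:2]))
    ms=h&(W[...,2]<95)&(hsv[...,1]<40); print(' z',np.median(W[ms][:,2]))
    pm=h&(hsv[...,1]>70)&(hsv[...,0]>10)&(hsv[...,0]<35)
    nn,lab,st,ce=cv2.connectedComponentsWithStats(pm.astype(np.uint8))
    for i in range(1,nn):
        if st[i][4]>5: print(' pin px',st[i],ce[i].round(2),'W',W[lab==i].mean(0).round(1),W[lab==i][:,2].max().round(1))
E
python3 - <<'E'
from head import *
head('top','6');head('scene','4');head('scene','5')
im,d=load('top','6')
print(ray('top',*(340+0,130),90) if 0 else '')
cv2.imwrite('pics/head6.png',cv2.resize(im[140:260,335:405],None,fx=6,fy=6,interpolation=cv2.INTER_CUBIC)[:600])
E
```

```text
top head free r (array([615.45892023,  54.98048563,  63.83668323]), np.float64(0.7577236053689318))
 z 90.03636309526388
 pin px [369 153   5   5  18] [370.89 155.06] W [656.6  50.6 101.1] 110.1
 pin px [365 187   5   5  17] [366.76 189.41] W [573.9  62.5 101.9] 111.3
scene head free r (array([614.40742439,  55.61194824,  64.58802494]), np.float64(0.8347297092403654))
 z 90.18954000773226
 pin px [388 183   3   6  15] [389.07 185.6 ] W [654.7  48.2 101.6] 107.6
 pin px [364 205   4   6  16] [365.5  207.62] W [571.7  59.8 101.7] 108.7
scene head free r (array([614.37420532,  55.54347069,  64.58250071]), np.float64(0.827490096875649))
 z 90.15551333819201
 pin px [388 183   3   6  15] [389.07 185.6 ] W [654.8  48.2 101.4] 108.0
 pin px [364 205   4   6  17] [365.59 207.71] W [571.9  59.7 101.1] 108.6
```

View pics/head6.png

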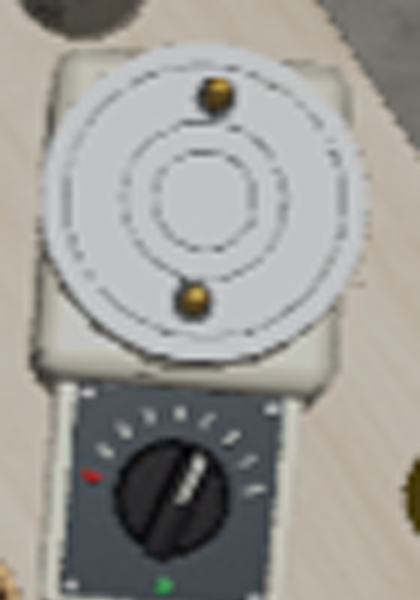

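Run:
```python
from meas import *
im,d=load('top','6')
# inner ring r ~ detect dark pixels relative to local on head, free-fit circles about centre
for n,tag in(('top','6'),('scene','5')):
    im,d=load(n,tag);g=cv2.cvtColor(im,cv2.COLOR_BGR2GRAY).astype(float);big=cv2.GaussianBlur(g,(0,0),3)-g
    W=pts(n,d);v,u=np.nonzero((np.hypot(W[...,0]-616,W[...,1]-56)<62)&(np.abs(W[...,2]-90)<6)&(big>3))
    X=rays(n,np.c_[u,v],np.array([0,0,90.]),np.array([0,0,1.]))[:,:2]
    r=np.hypot(*(X-[616,56]).T); hist=np.histogram(r,np.arange(0,64,2));print(n,hist[0])
    w=np.hypot(X[:,0]-616,X[:,1]-56); 
    for lo,hi in((14,26),(26,38),(48,58)):
        s=(w>lo)&(w<hi)&(np.abs(np.degrees(np.arctan2(X[:,1]-56,X[:,0]-616))%180-172)>16)
        if s.sum()>10:print(lo,hi,s.sum(),circ(X[s]))
print(ray('top',368.8,173.5,90))
```

```text
top [ 0  0  0  0  0  0  0  0  5 35 32  1  0  0  7 54 51 10  6  7  7  4  3  8
  6  0 39 92 37  0  0]
14 26 66 (array([616.02457418,  55.72962166,  19.83466482]), np.float64(0.9983226986226391))
26 38 108 (array([616.27464916,  55.76255402,  31.96450572]), np.float64(1.015481489149376))
48 58 158 (array([616.2414787 ,  55.8710342 ,  54.95837698]), np.float64(0.9633784939760117))
scene [ 0  0  0  0  0  0  0  0 10 30 30  5  0  0  8 32 48 19  7  6  9  9  8  6
  2  1 34 52 25  0  0]
14 26 67 (array([617.13998417,  55.75576935,  19.84332951]), np.float64(1.0421426886674272))
26 38 100 (array([616.80038351,  55.7511947 ,  32.34697649]), np.float64(1.2966927142205187))
48 58 110 (array([617.29930322,  55.77267694,  54.78882122]), np.float64(0.9538842723303086))
[614.52282262  55.27022082  90.        ]
```

Call:
move_arm(deltas=[{"tx":-0.008,"ty":-0.003,"tz":0.01,"rx":0.002,"ry":-0.005,"rz":0.002},{"tx":-0.008,"ty":-0.003,"tz":0.025,"rx":0.002,"ry":-0.005,"rz":0.002},{"tx":-0.008,"ty":-0.003,"tz":0.03,"rx":0.002,"ry":-0.005,"rz":0.002},{"tx":-0.008,"ty":-0.003,"tz":0.03,"rx":0.002,"ry":-0.005,"rz":0.002}])

```text
t: 8.18
tool_pos: [534.5, 256.9, 164.3]
tcp_rot: [-0.166, 0.961, 0.038, 0.219]
ft_force: [-0.1, 0.1, 0.2]
width: 1.0
```

Run:
```python
from h import *
go(o+28*N,Rg)
im,d=snap('scene','7');t,_=snap('top','7')
cv2.imwrite('pics/a7.png',np.hstack([cv2.resize(im[100:200,220:340],None,fx=3.3,fy=3.3),cv2.resize(t[150:250,220:340],None,fx=3.3,fy=3.3)]))
```

```text
tcp [534.5 256.9 164.3] t 8.18 F [-0.1  0.1  0.2] w 1.0 | shift [-0.0007  0.0028  0.0849] dist 84.9
 turn [-0.001  -0.003  -0.0033] deg 0.55
```

View pics/a7.png

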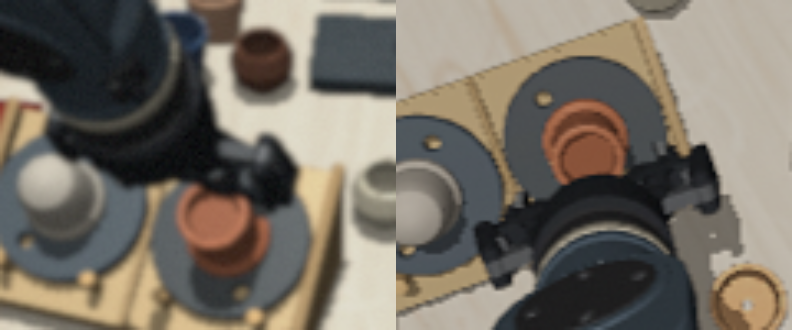

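Call:
move_arm(deltas=[{"tx":-0.001,"ty":0.003,"tz":0.02,"rx":-0.001,"ry":-0.003,"rz":-0.003},{"tx":-0.001,"ty":0.003,"tz":0.04,"rx":-0.001,"ry":-0.003,"rz":-0.003},{"tx":-0.001,"ty":0.003,"tz":0.06,"rx":-0.001,"ry":-0.003,"rz":-0.003},{"tx":-0.001,"ty":0.003,"tz":0.075,"rx":-0.001,"ry":-0.003,"rz":-0.003},{"tx":-0.001,"ty":0.003,"tz":0.075,"rx":-0.001,"ry":-0.003,"rz":-0.003}])

```text
t: 8.7
tool_pos: [563.3, 270.6, 94.2]
tcp_rot: [-0.169, 0.96, 0.038, 0.22]
ft_force: [-0.7, -0.1, -1.0]
width: 1.005
```

Run:
```python
from h import *
go(o+28*N,Rg)
im,d=snap('scene','8')
cv2.imwrite('pics/a8.png',cv2.resize(im[100:220,220:340],None,fx=4,fy=4))
```

```text
tcp [563.3 270.6  94.2] t 8.7 F [-0.7 -0.1 -1. ] w 1.005 | shift [-0.0023 -0.0005  0.008 ] dist 8.3
 turn [ 0.0001 -0.0016  0.0002] deg 0.19
```

View pics/a8.png

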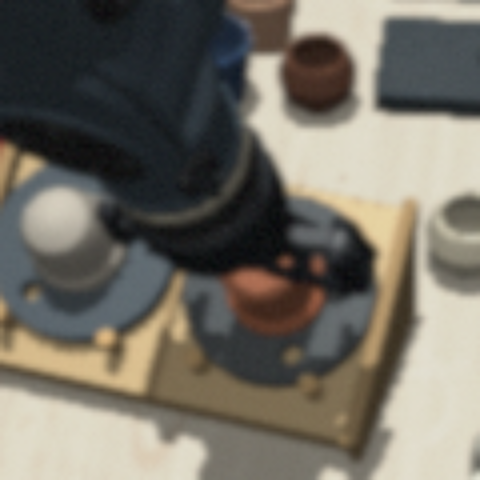

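Call:
move_arm(deltas=[{"tx":-0.002,"ty":0,"tz":0.004,"rx":0,"ry":-0.0015,"rz":0},{"tx":-0.002,"ty":0,"tz":0.009,"rx":0,"ry":-0.0015,"rz":0},{"tx":-0.002,"ty":0,"tz":0.009,"rx":0,"ry":-0.0015,"rz":0}])

```text
t: 9.0
tool_pos: [570.5, 273.3, 91.1]
tcp_rot: [-0.169, 0.959, 0.039, 0.225]
ft_force: [-0.7, 0.1, 0.2]
width: 1.003
```

Call:
move_arm(deltas=[{"tx":0,"ty":0,"tz":0,"rx":0,"ry":0,"rz":0},{"tx":0,"ty":0,"tz":0,"rx":0,"ry":0,"rz":0},{"tx":0,"ty":0,"tz":0,"rx":0,"ry":0,"rz":0},{"tx":0,"ty":0,"tz":0,"rx":0,"ry":0,"rz":0},{"tx":0,"ty":0,"tz":0,"rx":0,"ry":0,"rz":0}], hand=-1, newtons=60)

```text
t: 9.42
tool_pos: [570.0, 272.9, 91.0]
tcp_rot: [-0.169, 0.959, 0.039, 0.225]
ft_force: [-3.7, -2.2, 3.7]
width: 0.547
```

Run:
```python
from h import *
go(o+28*N,Rg)
im,d=snap('scene','9')
cv2.imwrite('pics/a9.png',cv2.resize(im[100:220,220:340],None,fx=4,fy=4))
```

```text
tcp [570.  272.9  91. ] t 9.42 F [-3.7 -2.2  3.7] w 0.547 | shift [ 0.0026 -0.0004  0.002 ] dist 3.3
 turn [-0.0002  0.0029  0.0006] deg 0.36
```

View pics/a9.png

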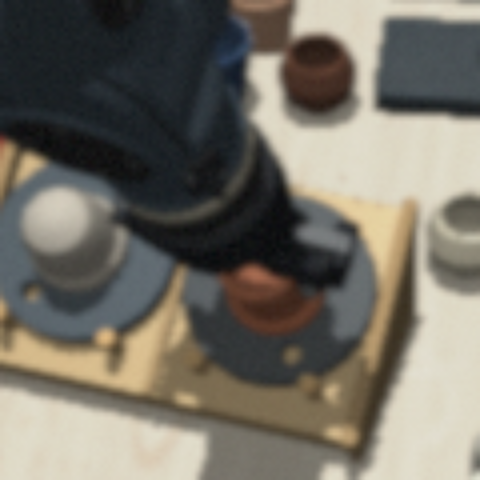

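The cup is gripped at about (265,285), with the opening at 0.547, or roughly 47 mm. The plaster chuck hasn't moved. I'm lifting straight off the slope.

Call:
move_arm(deltas=[{"tx":0,"ty":0,"tz":-0.01,"rx":0,"ry":0,"rz":0},{"tx":0,"ty":0,"tz":-0.025,"rx":0,"ry":0,"rz":0},{"tx":0,"ty":0,"tz":-0.045,"rx":0,"ry":0,"rz":0},{"tx":0,"ty":0,"tz":-0.07,"rx":0,"ry":0,"rz":0},{"tx":0,"ty":0,"tz":-0.1,"rx":0,"ry":0,"rz":0}])

```text
t: 9.88
tool_pos: [524.5, 256.9, 175.2]
tcp_rot: [-0.17, 0.96, 0.038, 0.219]
ft_force: [0.2, 0.9, -4.1]
width: 0.552
```

Run:
```python
from h import *
v=np.array([-.6075,-.690,-.393]);v-=v@N*N;v/=np.linalg.norm(v)
# tool rot at grasp: measured
Rm=R.from_quat([-0.169,0.959,0.039,0.225]).as_matrix(); ht=Rm.T@v; print(ht)
a0=np.degrees(np.arctan2(ht[1],ht[0]))
for pin in(-8.1,171.9):
    for az in np.arange(-180,180,1.):pass
    # down tool: x axis az = yaz-... 
    best=min(np.arange(-180,180,.1),key=lambda y:np.linalg.norm(Rdown(y)@np.array([ht[0],ht[1],0])-[np.cos(np.radians(pin)),np.sin(np.radians(pin)),0])); print('pin',pin,'yaz',best)
    go([560,200,240],Rdown(best))
print(sensors.state()['joint_positions'].round(2))
```

```text
[ 0.89768048 -0.44060223 -0.00627913]
pin -8.1 yaz -124.20000000000317
tcp [524.5 256.9 175.2] t 9.88 F [ 0.2  0.9 -4.1] w 0.552 | shift [-0.0406 -0.0657 -0.0523] dist 93.3
 turn [-0.2348  0.1197 -1.0269] deg 127.22
pin 171.9 yaz 55.799999999986596
tcp [524.5 256.9 175.2] t 9.88 F [ 0.2  0.9 -4.1] w 0.552 | shift [-0.0406 -0.0657 -0.0523] dist 93.3
 turn [0.1011 0.1983 0.4442] deg 59.62
[ 0.34 -0.29 -0.4   1.01  0.   -0.01]
```

Call:
move_arm(deltas=[{"tx":-0.018,"ty":0,"tz":-0.036,"rx":0,"ry":0,"rz":0},{"tx":-0.036,"ty":-0.02,"tz":-0.07,"rx":0.01,"ry":0.02,"rz":0.044},{"tx":-0.038,"ty":-0.04,"tz":-0.07,"rx":0.02,"ry":0.04,"rz":0.088},{"tx":-0.04,"ty":-0.05,"tz":-0.07,"rx":0.03,"ry":0.06,"rz":0.133},{"tx":-0.04,"ty":-0.065,"tz":-0.07,"rx":0.04,"ry":0.08,"rz":0.178}])

```text
t: 10.3
tool_pos: [554.3, 198.9, 260.5]
tcp_rot: [0.02, 0.99, 0.026, 0.138]
ft_force: [0.0, -0.7, -5.5]
width: 0.547
```

Run:
```python
from h import *
go([590,130,240],Rdown(55.8))
```

```text
tcp [554.3 198.9 260.5] t 10.3 F [ 0.  -0.7 -5.5] w 0.547 | shift [-0.0319 -0.0687  0.0264] dist 80.2
 turn [0.0635 0.1206 0.2642] deg 35.68
```

Call:
move_arm(deltas=[{"tx":-0.006,"ty":-0.014,"tz":0.005,"rx":0.013,"ry":0.024,"rz":0.053},{"tx":-0.012,"ty":-0.028,"tz":0.01,"rx":0.026,"ry":0.048,"rz":0.106},{"tx":-0.02,"ty":-0.042,"tz":0.015,"rx":0.039,"ry":0.072,"rz":0.159},{"tx":-0.026,"ty":-0.056,"tz":0.02,"rx":0.052,"ry":0.096,"rz":0.211},{"tx":-0.032,"ty":-0.069,"tz":0.026,"rx":0.0635,"ry":0.1206,"rz":0.2642}])

```text
t: 10.72
tool_pos: [590.5, 129.6, 238.9]
tcp_rot: [0.294, 0.956, -0.001, -0.001]
ft_force: [0.3, 0.5, -3.7]
width: 0.55
```

Run:
```python
from h import *
go([616.6,55.8,180],Rdown(55.8))
im,d=snap('scene','10');t,_=snap('top','10')
cv2.imwrite('pics/a10.png',np.hstack([cv2.resize(im[80:240,280:440],None,fx=2.5,fy=2.5),cv2.resize(t[90:250,260:420],None,fx=2.5,fy=2.5)]))
```

```text
tcp [590.5 129.6 238.9] t 10.72 F [ 0.3  0.5 -3.7] w 0.55 | shift [-0.0632 -0.0462  0.0589] dist 98.0
 turn [-0.0009 -0.0005 -0.0004] deg 0.14
```

View pics/a10.png

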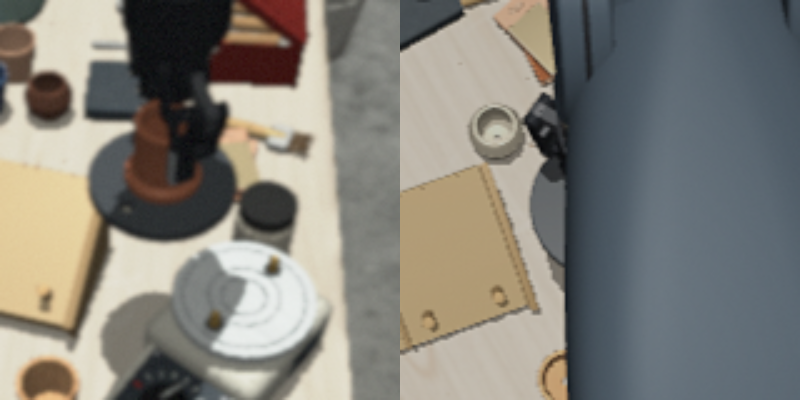

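Call:
move_arm(deltas=[{"tx":-0.02,"ty":-0.015,"tz":0.0,"rx":0,"ry":0,"rz":0},{"tx":-0.04,"ty":-0.03,"tz":0.015,"rx":0,"ry":0,"rz":0},{"tx":-0.058,"ty":-0.042,"tz":0.035,"rx":0,"ry":0,"rz":0},{"tx":-0.063,"ty":-0.046,"tz":0.05,"rx":0,"ry":0,"rz":0},{"tx":-0.063,"ty":-0.046,"tz":0.05,"rx":0,"ry":0,"rz":0}])

```text
t: 11.23
tool_pos: [614.9, 54.8, 184.8]
tcp_rot: [0.293, 0.956, -0.002, -0.003]
ft_force: [0.0, -0.2, -5.1]
width: 0.548
```

Run:
```python
from meas import *
go([616.6,55.8,150],Rdown(55.8))
im,d=snap('scene','11');t,_=snap('top','11');W=pts('scene',d)
cv2.imwrite('pics/a11.png',np.hstack([cv2.resize(im[130:250,310:430],None,fx=3.3,fy=3.3,interpolation=cv2.INTER_CUBIC),cv2.resize(t[110:230,300:420],None,fx=3.3,fy=3.3)]))
```

```text
tcp [614.9  54.8 184.8] t 11.23 F [ 0.  -0.2 -5.1] w 0.548 | shift [-0.001   0.0019  0.0348] dist 34.8
 turn [-0.0023 -0.002   0.0011] deg 0.39
```

View pics/a11.png

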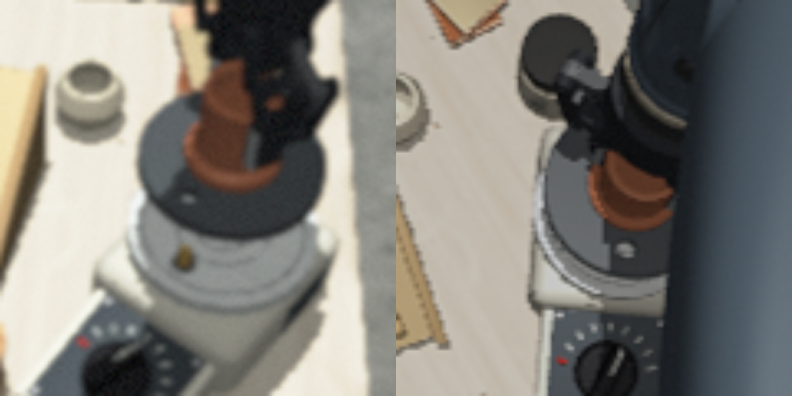

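```bash
cat > held.py <<'E'
from meas import *
def held(n,tag,c0,zlo,zhi):
    im,d=load(n,tag);W=pts(n,d);hsv=cv2.cvtColor(im,cv2.COLOR_BGR2HSV)
    g=(hsv[...,2]<130)&(hsv[...,0]>60)&(np.hypot(W[...,0]-c0[0],W[...,1]-c0[1])<68)&(W[...,2]>zlo)&(W[...,2]<zhi)
    z0=np.median(W[g][:,2])
    P=W[g];A=np.c_[P[:,:2]-c0,np.ones(len(P))];w=np.abs(P[:,2]-z0)<6
    for _ in range(10):
        s=np.linalg.lstsq(A[w],P[w,2],rcond=None)[0];r=P[:,2]-A@s;w=np.abs(r)<3.5
    N=np.array([-s[0],-s[1],1]);N/=np.linalg.norm(N);P0=np.array([*c0,s[2]])
    print(n,'pts',w.sum(),'z at c0',s[2].round(1),'tilt deg',np.degrees(np.arccos(N[2])).round(2),'dir',np.degrees(np.arctan2(N[1],N[0])).round(0),'res',r[w].std().round(2))
    return im,W,hsv,g,N,P0
E
python3 - <<'E'
from held import *
c0=np.array([615.,55.])
for n in('scene','top'):
    im,W,hsv,g,N,P0=held(n,'11',c0,130,185)
    # outline by any point within 4mm of plane, dark
    m=(np.abs((W-P0)@N)<4)&(hsv[...,2]<130)&(np.hypot(W[...,0]-615,W[...,1]-55)<70)
    m=cv2.morphologyEx(m.astype(np.uint8),cv2.MORPH_OPEN,np.ones((2,2)))
    cs,_=cv2.findContours(m,0,1);k=max(cs,key=cv2.contourArea)[:,0]
    X=rays(n,k,P0,N)[:,:2]; r=np.hypot(*(X-c0).T); X=X[r>54]; th=np.degrees(np.arctan2(*(X-c0).T[::-1]))
    print(' n',len(X),'angles',np.histogram(th,np.arange(-180,181,30))[0],circ(X),circ(X,60))
    for it in range(2):
        q,_=circ(X);X=X[np.abs(np.hypot(*(X-q[:2]).T)-q[2])<2]
    print(' trimmed',len(X),circ(X))
    hp=(366.7,190.3) if n=='scene' else (369.4,185.5)
    hx=rays(n,[hp],P0,N)[0];print(' hole',hx.round(1))
E
```

```text
scene pts 1001 z at c0 166.7 tilt deg 0.74 dir -24.0 res 1.13
 n 108 angles [19 16 12 11  6  0  0  1  7  9 12 15] (array([608.54430966,  52.44832673,  57.94426092]), np.float64(0.9663446268239679)) (array([610.40869323,  53.31368598]), np.float64(1.6461200410174344))
 trimmed 96 (array([608.19608326,  52.32868926,  57.86879629]), np.float64(0.7449438901745182))
 hole [566.2  60.5 167.3]
top pts 759 z at c0 168.6 tilt deg 0.65 dir -30.0 res 1.29
 n 74 angles [15  0  0  0  0  0  0  4 13 13 13 16] (array([609.09988454,  56.88395842,  57.81199207]), np.float64(0.8777249288934009)) (array([549.70577015, 122.0034374 ]), np.float64(18.240305628392687))
 trimmed 67 (array([609.349669  ,  56.00265748,  58.57257605]), np.float64(0.4835229349365783))
 hole [569.7  64.7 169.1]
```

Run:
```python
from h import *
go([619.5,54.2,145],Rdown(55.8))
```

```text
tcp [616.   56.9 189.1] t 11.33 F [ 0.3 -0.7 -3.6] w 0.548 | shift [-0.0045 -0.0002  0.044 ] dist 44.3
 turn [-0.0004 -0.0002  0.0021] deg 0.26
```

Call:
move_arm(deltas=[{"tx":-0.0045,"ty":0,"tz":0.01,"rx":0,"ry":0,"rz":0.002},{"tx":-0.0045,"ty":0,"tz":0.022,"rx":0,"ry":0,"rz":0.002},{"tx":-0.0045,"ty":0,"tz":0.034,"rx":0,"ry":0,"rz":0.002},{"tx":-0.0045,"ty":0,"tz":0.042,"rx":0,"ry":0,"rz":0.002},{"tx":-0.0045,"ty":0,"tz":0.044,"rx":0,"ry":0,"rz":0.002}])

```text
t: 11.75
tool_pos: [619.6, 54.2, 143.3]
tcp_rot: [0.294, 0.956, -0.001, -0.001]
ft_force: [-1.2, -0.2, -4.3]
width: 0.547
```

Call:
move_arm(deltas=[{"tx":0,"ty":0,"tz":0,"rx":0,"ry":0,"rz":0},{"tx":0,"ty":0,"tz":0,"rx":0,"ry":0,"rz":0},{"tx":0,"ty":0,"tz":0,"rx":0,"ry":0,"rz":0}])

```text
t: 12.0
tool_pos: [621.8, 53.8, 147.2]
tcp_rot: [0.294, 0.956, -0.0, 0.002]
ft_force: [-0.1, 0.5, -4.0]
width: 0.548
```

Run:
```python
from held import *
go([619.4,53.8,145],Rdown(55.8))
im,d=snap('scene','12');t,_=snap('top','12')
go([619.4,53.8,145],Rdown(55.8))
held('scene','12',np.array([617.,56.]),105,150);held('top','12',np.array([617.,56.]),105,150)
cv2.imwrite('pics/a12.png',np.hstack([cv2.resize(im[140:240,325:425],None,fx=4,fy=4,interpolation=cv2.INTER_CUBIC),cv2.resize(t[125:225,325:425],None,fx=4,fy=4,interpolation=cv2.INTER_CUBIC)]))
```

```text
tcp [621.8  53.8 147.2] t 12.0 F [-0.1  0.5 -4. ] w 0.548 | shift [ 0.002  -0.0013  0.0022] dist 3.3
 turn [ 0.0005  0.0021 -0.0001] deg 0.26
tcp [622.   53.7 147.5] t 12.1 F [-0.6  0.1 -4.3] w 0.549 | shift [ 0.0022 -0.0014  0.0025] dist 3.6
 turn [ 0.0006  0.0023 -0.0001] deg 0.29
scene pts 945 z at c0 129.1 tilt deg 0.15 dir -116.0 res 1.21
top pts 668 z at c0 129.2 tilt deg 0.18 dir -98.0 res 1.37
```

View pics/a12.png

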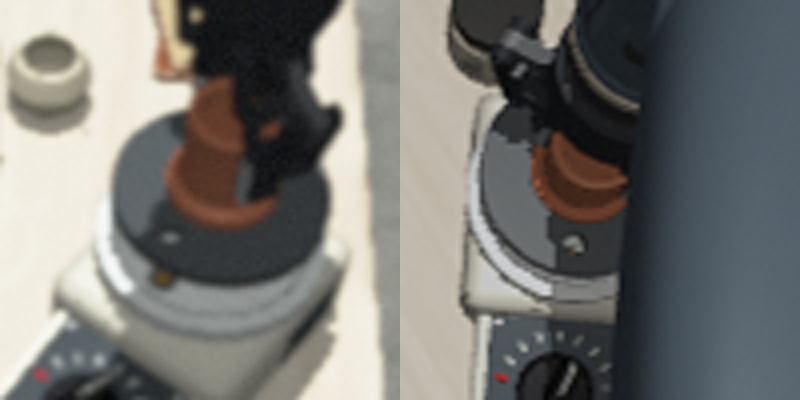

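```bash
cat > outl.py <<'E'
from meas import *
def outline(n,tag,c0,ztop,thr,r0=60,lo=(-180,180)):
    im,d=load(n,tag); g=cv2.cvtColor(im,cv2.COLOR_BGR2GRAY)
    k=8; G=cv2.resize(g,None,fx=k,fy=k,interpolation=cv2.INTER_CUBIC)
    cs,_=cv2.findContours((G<thr).astype(np.uint8),1,1)
    uv=np.vstack([c[:,0] for c in cs]).astype(float); uv=(uv+.5)/k-.5
    cp=cam(n)[3][:2,3]; t=cp-c0; t/=np.linalg.norm(t)
    zb=ztop-12
    X=rays(n,uv,np.array([0,0,zb]),np.array([0,0,1.]))[:,:2]; e=X-c0; r=np.hypot(*e.T); c=(e@t)/np.maximum(r,1)
    s=(np.abs(r-r0)<5)&(c>0.25); Xs=X[s]
    q,_=circ(Xs,r0)
    for _ in range(3): 
        Xs=Xs[np.abs(np.hypot(*(Xs-q).T)-r0)<2.5]; q,e=circ(Xs,r0)
    a=np.degrees(np.arctan2(Xs[:,1]-q[1],Xs[:,0]-q[0]))%360
    print(n,'thr',thr,'n',len(Xs),'ang',np.percentile(a,[2,50,98]).round(),'centre r=60',q.round(2),e.round(2),'free',circ(Xs)[0].round(2)); return q
E
python3 - <<'E'
from outl import *
c0=np.array([618.,56.])
im,_=load('top','12');g=cv2.cvtColor(im,cv2.COLOR_BGR2GRAY);print(g[183,336:360],g[186:205,365])
for n in('top','scene'):
    for thr in(95,115): outline(n,'12',c0,129.2,thr)
for n,hp in(('scene',(367.5,199.5)),('top',(368.25,185.75))):
    x=ray(n,*hp,129.2);cp=cam(n)[3][:3,3];s=(cp-x);s=s[:2]/s[2]*12/2;print('hole',x,'corr',x[:2]-s)
    print('->C',x[:2]-s+[41.6,-5.9])
E
```

```text
[187 186 186 187 169 118  98 114 174 203 204 180 103  68  65  96 110 109
 108 108 108 107 107 106] [ 55  47  52  51  52  51  46  51 122 110 126 126 130 125  85 112 106  94
  79]
top thr 95 n 57 ang [101. 105. 168.] centre r=60 [619.51  53.7 ] 1.15 free [1095.48 -422.13  725.11]
top thr 115 n 95 ang [299. 305. 351.] centre r=60 [525.01 116.99] 1.12 free [108.26 403.19 561.47]
scene thr 95 n 33 ang [ 50. 347. 348.] centre r=60 [525.7   22.61] 1.18 free [619.44  55.43  57.69]
scene thr 115 n 435 ang [132. 210. 271.] centre r=60 [620.79  55.68] 0.38 free [620.62  55.61  59.84]
hole [573.7970764   59.03901746 129.2       ] corr [577.97615966  60.90848442]
->C [619.57615966  55.00848442]
hole [577.10618045  62.2469685  129.2       ] corr [578.29620071  61.49919603]
->C [619.89620071  55.59919603]
```

Call:
move_arm(deltas=[{"tx":0.003,"ty":-0.0016,"tz":0.002,"rx":0,"ry":0,"rz":0},{"tx":0.003,"ty":-0.0016,"tz":0.004,"rx":0,"ry":0,"rz":0},{"tx":0.003,"ty":-0.0016,"tz":0.006,"rx":0,"ry":0,"rz":0},{"tx":0.003,"ty":-0.0016,"tz":0.006,"rx":0,"ry":0,"rz":0},{"tx":0.003,"ty":-0.0016,"tz":0.006,"rx":0,"ry":0,"rz":0}])

```text
t: 12.52
tool_pos: [617.8, 54.0, 140.1]
tcp_rot: [0.294, 0.956, -0.0, 0.001]
ft_force: [0.1, 0.1, -3.5]
width: 0.548
```

Run:
```python
from outl import *
go([618.7,54.0,140],Rdown(55.8))
im,d=snap('scene','13');t,_=snap('top','13')
go([618.7,54.0,140],Rdown(55.8))
for thr in(105,115):outline('scene','13',np.array([617.,56.]),123,thr)
cv2.imwrite('pics/a13.png',np.hstack([cv2.resize(im[160:220,340:400],None,fx=6.6,fy=6.6,interpolation=cv2.INTER_CUBIC),cv2.resize(t[155:215,340:400],None,fx=6.6,fy=6.6,interpolation=cv2.INTER_CUBIC)]))
```

```text
tcp [617.8  54.  140.1] t 12.52 F [ 0.1  0.1 -3.5] w 0.548 | shift [-0.0008  0.0005  0.0001] dist 0.9
 turn [-0.0001  0.0013 -0.0002] deg 0.16
tcp [618.   54.  140.4] t 12.62 F [ 0.5 -1.  -4.2] w 0.549 | shift [-0.0006  0.0004  0.0004] dist 0.8
 turn [ 0.0001  0.0015 -0.0001] deg 0.19
scene thr 105 n 474 ang [140. 207. 274.] centre r=60 [616.38  56.22] 0.53 free [616.29  56.17  59.91]
scene thr 115 n 485 ang [137. 207. 275.] centre r=60 [615.81  55.8 ] 0.62 free [616.24  56.06  60.43]
```

View pics/a13.png

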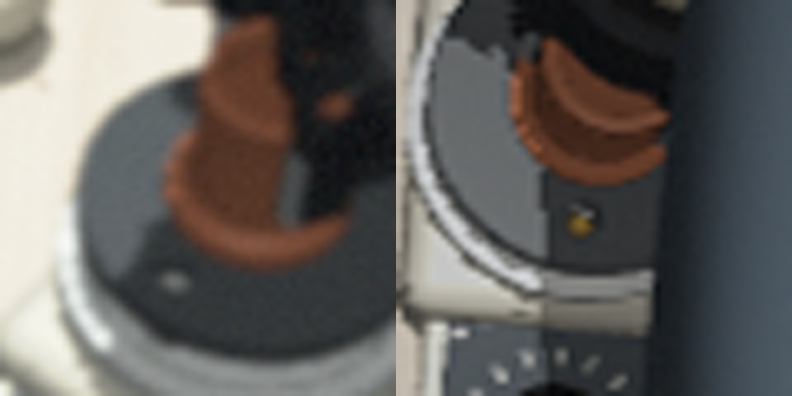

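The brass pin shows through the hole at (580,222) in the top crop, so it's nearly centred. I'll descend in small steps and watch the force.

Call:
move_arm(deltas=[{"tx":-0.0006,"ty":0.0004,"tz":0.002,"rx":0,"ry":0,"rz":0},{"tx":-0.0006,"ty":0.0004,"tz":0.004,"rx":0,"ry":0,"rz":0},{"tx":-0.0006,"ty":0.0004,"tz":0.006,"rx":0,"ry":0,"rz":0},{"tx":-0.0006,"ty":0.0004,"tz":0.007,"rx":0,"ry":0,"rz":0},{"tx":-0.0006,"ty":0.0004,"tz":0.007,"rx":0,"ry":0,"rz":0}])

```text
t: 13.03
tool_pos: [618.4, 54.0, 132.8]
tcp_rot: [0.294, 0.956, -0.001, 0.001]
ft_force: [-0.2, -0.1, -4.1]
width: 0.551
```

Run:
```python
from outl import *
go([618.7,54.0,120],Rdown(55.8))
```

```text
tcp [618.4  54.  132.8] t 13.03 F [-0.2 -0.1 -4.1] w 0.551 | shift [-0.0002  0.0002  0.0128] dist 12.8
 turn [-0.0002  0.0011 -0.0001] deg 0.14
```

Call:
move_arm(deltas=[{"tx":0,"ty":0,"tz":0.002,"rx":0,"ry":0,"rz":0},{"tx":0,"ty":0,"tz":0.004,"rx":0,"ry":0,"rz":0},{"tx":0,"ty":0,"tz":0.006,"rx":0,"ry":0,"rz":0},{"tx":0,"ty":0,"tz":0.007,"rx":0,"ry":0,"rz":0},{"tx":0,"ty":0,"tz":0.007,"rx":0,"ry":0,"rz":0}])

```text
t: 13.45
tool_pos: [618.5, 54.0, 125.9]
tcp_rot: [0.294, 0.956, -0.0, 0.001]
ft_force: [-0.3, 0.1, -4.1]
width: 0.545
```

Call:
move_arm(deltas=[{"tx":0,"ty":0,"tz":0.002,"rx":0,"ry":0,"rz":0},{"tx":0,"ty":0,"tz":0.004,"rx":0,"ry":0,"rz":0},{"tx":0,"ty":0,"tz":0.004,"rx":0,"ry":0,"rz":0}])

```text
t: 13.7
tool_pos: [618.5, 54.0, 121.9]
tcp_rot: [0.294, 0.956, -0.0, 0.001]
ft_force: [-1.2, -0.4, -4.6]
width: 0.548
```

Call:
move_arm(deltas=[{"tx":0,"ty":0,"tz":0.001,"rx":0,"ry":0,"rz":0},{"tx":0,"ty":0,"tz":0.002,"rx":0,"ry":0,"rz":0},{"tx":0,"ty":0,"tz":0.003,"rx":0,"ry":0,"rz":0},{"tx":0,"ty":0,"tz":0.003,"rx":0,"ry":0,"rz":0}])

```text
t: 14.03
tool_pos: [618.8, 54.0, 120.3]
tcp_rot: [0.294, 0.956, -0.0, 0.002]
ft_force: [-1.3, 0.3, -0.6]
width: 0.545
```

Call:
move_arm(deltas=[{"tx":0,"ty":0,"tz":0.001,"rx":0,"ry":0,"rz":0},{"tx":0,"ty":0,"tz":0.0015,"rx":0,"ry":0,"rz":0},{"tx":0,"ty":0,"tz":0.0015,"rx":0,"ry":0,"rz":0}])

```text
t: 14.28
tool_pos: [618.8, 54.0, 120.2]
tcp_rot: [0.294, 0.956, -0.0, 0.002]
ft_force: [-5.2, 0.4, 4.8]
width: 0.549
```

Run:
```python
from outl import *
from held import held
go([618.7,54.0,120],Rdown(55.8))
im,d=snap('scene','14');t,_=snap('top','14')
held('scene','14',np.array([617.,56.]),85,125);held('top','14',np.array([617.,56.]),85,125)
for thr in(105,115):outline('scene','14',np.array([617.,56.]),102,thr)
cv2.imwrite('pics/a14.png',np.hstack([cv2.resize(im[160:220,340:400],None,fx=6.6,fy=6.6,interpolation=cv2.INTER_CUBIC),cv2.resize(t[155:215,340:400],None,fx=6.6,fy=6.6,interpolation=cv2.INTER_CUBIC)]))
```

```text
tcp [618.8  54.  120.2] t 14.28 F [-5.2  0.4  4.8] w 0.549 | shift [ 0.     -0.0001  0.0002] dist 0.2
 turn [ 0.0004  0.0021 -0.0001] deg 0.26
scene pts 884 z at c0 102.2 tilt deg 0.19 dir -82.0 res 1.24
top pts 615 z at c0 102.0 tilt deg 0.2 dir -136.0 res 1.42
scene thr 105 n 473 ang [132. 203. 271.] centre r=60 [619.21  55.79] 0.73 free [616.18  54.31  57.12]
scene thr 115 n 479 ang [131. 203. 272.] centre r=60 [618.66  55.44] 0.68 free [616.08  54.22  57.57]
```

View pics/a14.png

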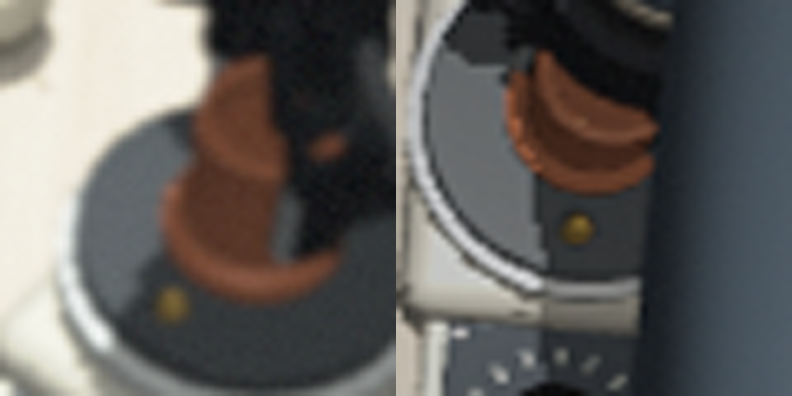

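The bat top measures 102 mm high with about 0.2° of tilt, and the pin comes through the hole at (172,303) and (578,228). It's seated, so I'm releasing it.

Call:
move_arm(deltas=[{"tx":0,"ty":0,"tz":-0.002,"rx":0,"ry":0,"rz":0},{"tx":0,"ty":0,"tz":-0.002,"rx":0,"ry":0,"rz":0}])

```text
t: 14.55
tool_pos: [619.0, 54.0, 120.3]
tcp_rot: [0.294, 0.956, -0.0, 0.002]
ft_force: [-1.8, -0.9, 0.8]
width: 0.547
```

Call:
move_arm(deltas=[{"tx":0,"ty":0,"tz":0,"rx":0,"ry":0,"rz":0},{"tx":0,"ty":0,"tz":0,"rx":0,"ry":0,"rz":0},{"tx":0,"ty":0,"tz":0,"rx":0,"ry":0,"rz":0},{"tx":0,"ty":0,"tz":0,"rx":0,"ry":0,"rz":0}], hand=1)

```text
t: 14.88
tool_pos: [619.2, 54.0, 120.2]
tcp_rot: [0.294, 0.956, -0.0, 0.002]
ft_force: [-0.3, -0.1, 0.2]
width: 1.003
```

Call:
move_arm(deltas=[{"tx":0,"ty":0,"tz":-0.02,"rx":0,"ry":0,"rz":0},{"tx":0,"ty":0,"tz":-0.05,"rx":0,"ry":0,"rz":0},{"tx":0,"ty":0,"tz":-0.08,"rx":0,"ry":0,"rz":0},{"tx":0,"ty":0,"tz":-0.11,"rx":0,"ry":0,"rz":0},{"tx":0,"ty":0,"tz":-0.14,"rx":0,"ry":0,"rz":0}])

```text
t: 15.3
tool_pos: [618.3, 54.3, 261.5]
tcp_rot: [0.294, 0.956, -0.0, 0.002]
ft_force: [1.4, 0.3, -0.3]
width: 1.001
```

Run:
```python
from outl import *
from held import held
go([618.7,54.0,120],Rdown(55.8))
im,d=snap('scene','15');t,_=snap('top','15')
held('scene','15',np.array([617.,56.]),85,125)
cv2.imwrite('pics/a15.png',np.hstack([cv2.resize(im[140:280,290:430],None,fx=2.8,fy=2.8,interpolation=cv2.INTER_CUBIC),cv2.resize(t[130:270,290:430],None,fx=2.8,fy=2.8,interpolation=cv2.INTER_CUBIC)]))
# dial from the clean picture top_6 / scene_5
```

```text
tcp [618.3  54.3 261.5] t 15.3 F [ 1.4  0.3 -0.3] w 1.001 | shift [ 0.000e+00 -1.000e-04  1.415e-01] dist 141.5
 turn [ 0.0003  0.0018 -0.0001] deg 0.21
scene pts 964 z at c0 102.2 tilt deg 0.15 dir -155.0 res 1.26
```

View pics/a15.png

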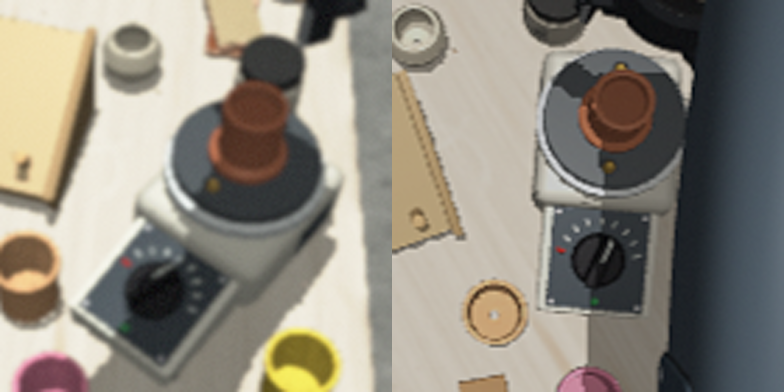

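Both pins now show through the bat, at (620,68) and (609,167) in the top crop, and the pot and jar are undisturbed. Next is the dial: panel plane, axis and pointer.

```bash
cat > dial.py <<'E'
from meas import *
def panel(n,tag):
    im,d=load(n,tag);W=pts(n,d);hsv=cv2.cvtColor(im,cv2.COLOR_BGR2HSV)
    g=(np.hypot(W[...,0]-500,W[...,1]-65)<75)&(W[...,2]>15)&(W[...,2]<80)&(hsv[...,2]<140)&(hsv[...,0]>90)&(hsv[...,0]<125)&(hsv[...,1]>40)
    P=W[g];A=np.c_[P[:,:2]-[500,65],np.ones(len(P))];w=np.ones(len(P),bool)
    for _ in range(10):
        s=np.linalg.lstsq(A[w],P[w,2],rcond=None)[0];r=P[:,2]-A@s;w=np.abs(r)<3
    N=np.array([-s[0],-s[1],1]);N/=np.linalg.norm(N)
    print(n,'panel pts',w.sum(),'z@c',s[2].round(1),'tilt',np.degrees(np.arccos(N[2])).round(2),'az',np.degrees(np.arctan2(N[1],N[0])).round(1))
    return im,W,hsv,N,np.array([500,65,s[2]])
E
python3 - <<'E'
from dial import *
for n,tag in(('top','6'),('scene','5')):
    im,W,hsv,N,P0=panel(n,tag)
    up=-N.copy();up[2]=0;up/=np.linalg.norm(up);U=up-up@N*N;U/=np.linalg.norm(U);Rr=np.cross(U,N) # right as seen facing panel with up=U
    h=(W-P0)@N; near=np.linalg.norm(W-P0,axis=-1)<60
    g=cv2.cvtColor(im,cv2.COLOR_BGR2GRAY)
    # dial dark pixels
    dk=near&(g<45); vs,us=np.nonzero(dk); print(' dark centroid',us.mean(),vs.mean(),'h',np.percentile(h[dk],[5,50,95]).round(1))
    k=(h>4)&(h<45)&(np.linalg.norm(W-P0,axis=-1)<45); print(' raised pts',k.sum(),'mean',W[k].mean(0).round(1),'h pct',np.percentile(h[k],[5,50,95]).round(1))
    top=k&(h>27); print(' bar top',top.sum(),W[top].mean(0).round(1))
    br=near&(g>150)
    nn,lab,st,ce=cv2.connectedComponentsWithStats(br.astype(np.uint8))
    for i in range(1,nn):
        if 1<=st[i][4]<60: x=W[lab==i].mean(0);print('  bright',st[i][4],ce[i].round(1),'h',h[lab==i].mean().round(1),x.round(1))
    rd=near&(hsv[...,1]>130)&((hsv[...,0]<10)|(hsv[...,0]>170)); print(' red',rd.sum(),W[rd].mean(0).round(1),np.argwhere(rd).mean(0)[::-1])
    gn=near&(hsv[...,1]>130)&((hsv[...,0]>45)&(hsv[...,0]<85)); print(' green',gn.sum(),W[gn].mean(0).round(1))
    b=k&(h>12); Q=W[b]-W[b].mean(0);e=np.linalg.eigh(Q.T@Q/len(Q));x=e[1][:,-1];print(' bar axis ang from U cw',np.degrees(np.arctan2(x@Rr,x@U)).round(1),'sd',np.sqrt(e[0]).round(1),W[b].mean(0).round(1))
    tt=k&(h>24);Q=W[tt]-W[tt].mean(0);e=np.linalg.eigh(Q.T@Q/len(Q));x=e[1][:,-1];print(' top axis',np.degrees(np.arctan2(x@Rr,x@U)).round(1),np.sqrt(e[0]).round(1),tt.sum())
E
python3 - <<'E'
import sys;sys.path.insert(0,'.')
from h import *
import os;os.chdir('.')
im,_=load('top','6');im2,_=load('scene','5')
cv2.imwrite('pics/dial.png',np.hstack([cv2.resize(im[195:245,340:390],None,fx=8,fy=8,interpolation=cv2.INTER_CUBIC),cv2.resize(im2[215:265,320:370],None,fx=8,fy=8,interpolation=cv2.INTER_CUBIC)]))
E
```

```text
top panel pts 25 z@c 36.3 tilt 14.03 az 172.9
 dark centroid 362.95669291338584 223.20078740157481 h [ 1.6  7.6 31.3]
 raised pts 286 mean [501.1  66.2  52.2] h pct [ 4.5  8.1 31.3]
 bar top 94 [496.6  65.5  66.1]
  bright 13 [365.  201.8] h 13.4 [550.7  62.9  62.8]
  bright 2 [373.5 203. ] h 12.6 [547.8  42.3  61.9]
  bright 2 [349.5 205. ] h -1.4 [545.7  99.2  45.2]
  bright 1 [365. 208.] h 1.5 [537.7  61.5  47.4]
  bright 1 [380. 208.] h -0.2 [537.6  24.7  46.7]
  bright 2 [352.5 215. ] h -1.3 [521.5  91.8  39.5]
  bright 2 [367.5 217. ] h 27.3 [513.2  58.4  68. ]
  bright 2 [377.5 221. ] h 0.0 [506.5  30.7  39. ]
  bright 2 [346.5 237. ] h 0.0 [468.3 106.7  27.2]
  bright 1 [377. 240.] h -0.1 [460.6  31.6  27.5]
 red 3 [511.7  98.2  39.4] [350. 219.]
 green 4 [466.8  69.8  28.9]
 bar axis ang from U cw -162.5 sd [ 3.1  4.7 12.6] [498.1  66.   64.9]
 top axis -162.0 [ 1.8  3.8 12.5] 101
scene panel pts 139 z@c 36.6 tilt 13.9 az 170.6
 dark centroid 338.0227848101266 244.6987341772152 h [-1.3  5.6 29.3]
 raised pts 326 mean [497.1  63.4  53.2] h pct [ 5.  11.7 31.2]
 bar top 110 [495.8  66.6  66.1]
  bright 34 [358.8 224.5] h 12.9 [549.9  59.7  62.4]
  bright 5 [347.4 236.2] h 30.2 [506.2  61.9  69.4]
  bright 1 [358. 235.] h -0.0 [535.2  51.2  45.8]
  bright 2 [369.  239.5] h 0.8 [537.9  24.7  48.4]
  bright 1 [358. 250.] h 0.7 [506.   32.5  40.1]
  bright 15 [333.9 268.9] h -24.1 [455.   60.2   1. ]
  bright 2 [347.  267.5] h 0.0 [462.1  31.8  28.7]
  bright 1 [339. 272.] h -22.7 [454.5  46.3   2.9]
 red 2 [513.4  99.2  38.3] [334.5 233. ]
 green 2 [496.5  61.8  48.1]
 bar axis ang from U cw -163.8 sd [ 3.   5.8 12.6] [495.7  65.1  63. ]
 top axis -163.5 [ 1.8  3.8 12.5] 121
```

View pics/dial.png

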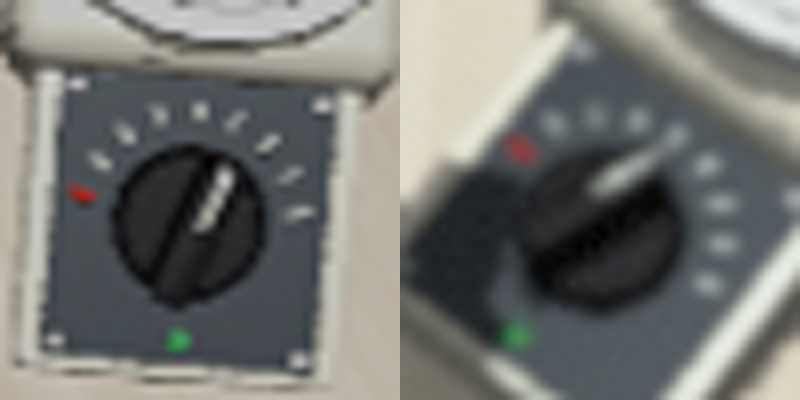

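```bash
cat >> h.py <<'E'
ad=np.radians(174);td=np.radians(14);ND=np.array([np.sin(td)*np.cos(ad),np.sin(td)*np.sin(ad),np.cos(td)])
DP=np.array([503.5,65.3,36.5])
def Rdial(cw):  # pointer direction cw deg from up-slope; tool y perpendicular to it
    U=-ND.copy();U[2]=0;U/=np.linalg.norm(U);U=U-U@ND*ND;U/=np.linalg.norm(U);Rr=np.cross(U,ND);c=np.radians(cw)
    x=U*np.cos(c)+Rr*np.sin(c); z=-ND; y=np.cross(z,x); 
    return np.stack([x,y,z],1) if y[1]<0 and False else np.stack([-x,-y,z],1)
E
python3 - <<'E'
from h import *
print(Rdial(20).round(3))
go(DP+150*ND,Rdial(20));
E
```

```text
[[-0.871  0.428  0.241]
 [ 0.435  0.9   -0.025]
 [-0.227  0.083 -0.97 ]]
tcp [621.1  54.2 267.5] t 15.4 F [ 1.1 -0.   0. ] w 0.993 | shift [ 0.1366 -0.0747  0.083 ] dist 176.5
 turn [-0.0448 -0.0998 -0.0681] deg 15.46
```

Call:
move_arm(deltas=[{"tx":0.03,"ty":-0.016,"tz":0,"rx":0,"ry":0,"rz":0},{"tx":0.06,"ty":-0.033,"tz":0.01,"rx":-0.015,"ry":-0.03,"rz":-0.02},{"tx":0.09,"ty":-0.05,"tz":0.03,"rx":-0.03,"ry":-0.06,"rz":-0.04},{"tx":0.12,"ty":-0.065,"tz":0.055,"rx":-0.045,"ry":-0.1,"rz":-0.068},{"tx":0.137,"ty":-0.075,"tz":0.08,"rx":-0.045,"ry":-0.1,"rz":-0.068}], hand=0)

```text
t: 15.82
tool_pos: [472.4, 68.7, 190.8]
tcp_rot: [0.222, 0.967, 0.015, 0.12]
ft_force: [-0.1, -0.5, 0.4]
width: 0.499
```

Call:
move_arm(deltas=[{"tx":0,"ty":0,"tz":0,"rx":0,"ry":0,"rz":0},{"tx":0,"ty":0,"tz":0,"rx":0,"ry":0,"rz":0}])

```text
t: 15.98
tool_pos: [459.4, 68.5, 173.3]
tcp_rot: [0.223, 0.969, 0.011, 0.102]
ft_force: [1.8, -0.5, 0.3]
width: 0.504
```

Run:
```python
from h import *
go(DP+60*ND,Rdial(20))
```

```text
tcp [459.4  68.5 173.3] t 15.98 F [ 1.8 -0.5  0.3] w 0.504 | shift [-0.0117  0.0061  0.083 ] dist 84.0
 turn [-0.008  -0.0168  0.0008] deg 2.23
```

Call:
move_arm(deltas=[{"tx":-0.005,"ty":0.002,"tz":0.02,"rx":0,"ry":0,"rz":0},{"tx":-0.005,"ty":0.002,"tz":0.04,"rx":0,"ry":0,"rz":0},{"tx":-0.005,"ty":0.002,"tz":0.06,"rx":0,"ry":0,"rz":0},{"tx":-0.005,"ty":0.002,"tz":0.06,"rx":0,"ry":0,"rz":0},{"tx":-0.005,"ty":0.002,"tz":0.06,"rx":0,"ry":0,"rz":0}])

```text
t: 16.4
tool_pos: [492.8, 66.3, 133.3]
tcp_rot: [0.224, 0.968, 0.014, 0.116]
ft_force: [-0.4, -0.1, 0.6]
width: 0.498
```

Run:
```python
from h import *
go(DP+50*ND,Rdial(20))
im,d=snap('scene','16');t,_=snap('top','16')
cv2.imwrite('pics/a16.png',np.hstack([cv2.resize(im[170:290,280:400],None,fx=3.3,fy=3.3,interpolation=cv2.INTER_CUBIC),cv2.resize(t[150:270,310:430],None,fx=3.3,fy=3.3,interpolation=cv2.INTER_CUBIC)]))
```

```text
tcp [492.8  66.3 133.3] t 16.4 F [-0.4 -0.1  0.6] w 0.498 | shift [ 0.0118 -0.0042  0.0466] dist 48.3
 turn [-0.002  -0.0046 -0.0002] deg 0.6
```

View pics/a16.png

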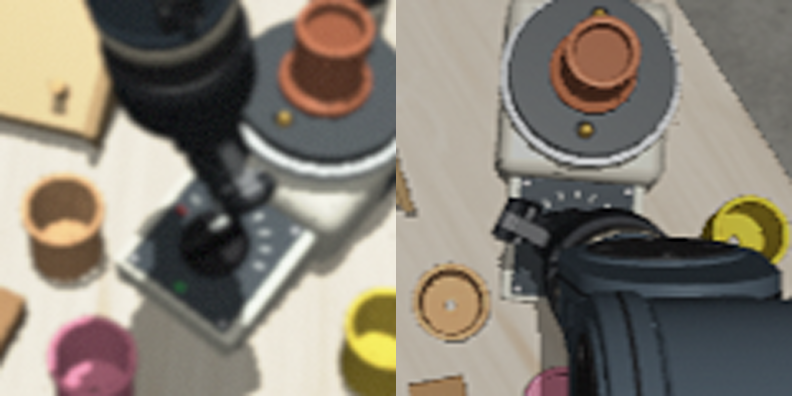

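The gripper is centred over the knob at (215,245), with the jaws across the bar.

Call:
move_arm(deltas=[{"tx":0.006,"ty":-0.004,"tz":0.015,"rx":-0.002,"ry":-0.004,"rz":0},{"tx":0.01,"ty":-0.004,"tz":0.03,"rx":-0.002,"ry":-0.004,"rz":0},{"tx":0.01,"ty":-0.004,"tz":0.04,"rx":-0.002,"ry":-0.004,"rz":0},{"tx":0.01,"ty":-0.004,"tz":0.04,"rx":-0.002,"ry":-0.004,"rz":0},{"tx":0.01,"ty":-0.004,"tz":0.04,"rx":-0.002,"ry":-0.004,"rz":0}])

```text
t: 16.92
tool_pos: [490.7, 66.2, 91.4]
tcp_rot: [0.223, 0.967, 0.015, 0.12]
ft_force: [0.0, -0.3, 0.6]
width: 0.5
```

Run:
```python
from h import *
go(DP+12*ND,Rdial(20))
```

```text
tcp [490.7  66.2  91.4] t 16.92 F [ 0.  -0.3  0.6] w 0.5 | shift [0.0008 0.0002 0.0443] dist 44.4
 turn [-0.0001 -0.0008 -0.    ] deg 0.09
```

Call:
move_arm(deltas=[{"tx":0.001,"ty":0,"tz":0.015,"rx":0,"ry":0,"rz":0},{"tx":0.001,"ty":0,"tz":0.028,"rx":0,"ry":0,"rz":0},{"tx":0.001,"ty":0,"tz":0.038,"rx":0,"ry":0,"rz":0},{"tx":0.001,"ty":0,"tz":0.043,"rx":0,"ry":0,"rz":0},{"tx":0.001,"ty":0,"tz":0.043,"rx":0,"ry":0,"rz":0}])

```text
t: 17.33
tool_pos: [499.1, 65.5, 47.8]
tcp_rot: [0.223, 0.967, 0.015, 0.119]
ft_force: [0.3, 0.1, 0.1]
width: 0.502
```

Run:
```python
from h import *
go(DP+12*ND,Rdial(20))
```

```text
tcp [499.1  65.5  47.8] t 17.33 F [0.3 0.1 0.1] w 0.502 | shift [-0.0014  0.0008  0.    ] dist 1.6
 turn [-0.0007 -0.0018 -0.0001] deg 0.23
```

Height over the panel is right, so I'm closing on the bar.

Call:
move_arm(deltas=[{"tx":-0.001,"ty":0.001,"tz":0,"rx":0,"ry":-0.002,"rz":0},{"tx":-0.001,"ty":0.001,"tz":0,"rx":0,"ry":-0.002,"rz":0},{"tx":-0.001,"ty":0.001,"tz":0,"rx":0,"ry":-0.002,"rz":0},{"tx":-0.001,"ty":0.001,"tz":0,"rx":0,"ry":-0.002,"rz":0},{"tx":-0.001,"ty":0.001,"tz":0,"rx":0,"ry":-0.002,"rz":0}], hand=-1, newtons=30)

```text
t: 17.75
tool_pos: [501.1, 65.3, 50.1]
tcp_rot: [0.224, 0.967, 0.014, 0.123]
ft_force: [-2.8, -3.7, 5.1]
width: 0.145
```

Run:
```python
from h import *
go(DP+12*ND,Rdial(-20))
print(sensors.state()['torque'])
```

```text
tcp [501.1  65.3  50.1] t 17.75 F [-2.8 -3.7  5.1] w 0.145 | shift [ 0.001  -0.0001  0.0017] dist 2.0
 turn [-0.0014  0.0014 -0.3335] deg 40.02
[-0.64831812  0.64822793 -0.10849615]
```

The opening is 0.145, about 12 mm, so the bar is held. I'm turning counterclockwise by two clicks (40°).

Call:
move_arm(deltas=[{"tx":0,"ty":0,"tz":-0.001,"rx":0,"ry":0,"rz":-0.03},{"tx":0,"ty":0,"tz":-0.001,"rx":0,"ry":0,"rz":-0.07},{"tx":0,"ty":0,"tz":-0.001,"rx":0,"ry":0,"rz":-0.11},{"tx":0,"ty":0,"tz":-0.001,"rx":0,"ry":0,"rz":-0.15},{"tx":0,"ty":0,"tz":-0.001,"rx":0,"ry":0,"rz":-0.19}])

```text
t: 18.17
tool_pos: [501.1, 65.5, 50.1]
tcp_rot: [0.027, 0.992, -0.011, 0.123]
ft_force: [0.7, -2.6, 0.6]
width: 0.142
```

Run:
```python
from h import *
go(DP+13*ND,Rdial(-20))
print(sensors.state()['torque'])
```

```text
tcp [501.1  65.5  50.1] t 18.17 F [ 0.7 -2.6  0.6] w 0.142 | shift [0.0009 0.0001 0.0007] dist 1.2
 turn [-0.0012  0.0012 -0.1421] deg 17.05
[-0.28283838  0.1551217  -0.6668865 ]
```

Call:
move_arm(deltas=[{"tx":0,"ty":0,"tz":0,"rx":0,"ry":0,"rz":-0.04},{"tx":0,"ty":0,"tz":0,"rx":0,"ry":0,"rz":-0.08},{"tx":0,"ty":0,"tz":0,"rx":0,"ry":0,"rz":-0.12},{"tx":0,"ty":0,"tz":0,"rx":0,"ry":0,"rz":-0.142},{"tx":0,"ty":0,"tz":0,"rx":0,"ry":0,"rz":-0.142}])

```text
t: 18.58
tool_pos: [501.1, 65.7, 50.1]
tcp_rot: [-0.12, 0.985, -0.028, 0.12]
ft_force: [0.1, -3.5, -0.6]
width: 0.144
```

Run:
```python
from h import *
go(DP+13*ND,Rdial(-20))
print(sensors.state()['torque'])
```

```text
tcp [501.1  65.7  50.1] t 18.58 F [ 0.1 -3.5 -0.6] w 0.144 | shift [0.0009 0.0001 0.0008] dist 1.2
 turn [-0.0012  0.0011 -0.0011] deg 0.23
[-0.45446695  0.01610872  0.04431063]
```

Turned 40°. Releasing and backing off along the panel normal.

Call:
move_arm(deltas=[{"tx":0,"ty":0,"tz":0,"rx":0,"ry":0,"rz":0},{"tx":0,"ty":0,"tz":0,"rx":0,"ry":0,"rz":0},{"tx":0,"ty":0,"tz":0,"rx":0,"ry":0,"rz":0},{"tx":0,"ty":0,"tz":0,"rx":0,"ry":0,"rz":0}], hand=0)

```text
t: 18.92
tool_pos: [500.4, 66.4, 49.8]
tcp_rot: [-0.119, 0.985, -0.028, 0.119]
ft_force: [0.6, 0.8, -0.2]
width: 0.498
```

Call:
move_arm(deltas=[{"tx":0,"ty":0,"tz":-0.02,"rx":0,"ry":0,"rz":0},{"tx":0,"ty":0,"tz":-0.05,"rx":0,"ry":0,"rz":0},{"tx":0,"ty":0,"tz":-0.09,"rx":0,"ry":0,"rz":0},{"tx":0,"ty":0,"tz":-0.13,"rx":0,"ry":0,"rz":0},{"tx":0,"ty":0,"tz":-0.17,"rx":0,"ry":0,"rz":0}])

```text
t: 19.33
tool_pos: [458.3, 70.9, 216.0]
tcp_rot: [-0.119, 0.985, -0.028, 0.119]
ft_force: [0.3, -0.1, 0.1]
width: 0.498
```

Call:
move_arm(deltas=[{"tx":0,"ty":0.03,"tz":-0.03,"rx":0,"ry":0,"rz":0},{"tx":0,"ty":0.07,"tz":-0.04,"rx":0,"ry":0,"rz":0},{"tx":0,"ty":0.11,"tz":-0.05,"rx":0,"ry":0,"rz":0},{"tx":0,"ty":0.15,"tz":-0.06,"rx":0,"ry":0,"rz":0},{"tx":0,"ty":0.18,"tz":-0.06,"rx":0,"ry":0,"rz":0}])

```text
t: 19.75
tool_pos: [403.3, 250.1, 260.8]
tcp_rot: [-0.12, 0.985, -0.026, 0.122]
ft_force: [1.3, -0.5, 0.1]
width: 0.501
```

Run:
```python
from h import *
im,d=snap('scene','17');t,_=snap('top','17')
cv2.imwrite('pics/a17.png',np.hstack([cv2.resize(im[130:290,240:440],None,fx=2,fy=2,interpolation=cv2.INTER_CUBIC),cv2.resize(t[110:270,230:430],None,fx=2,fy=2,interpolation=cv2.INTER_CUBIC)]))
```

```text
(no output)
```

View pics/a17.png

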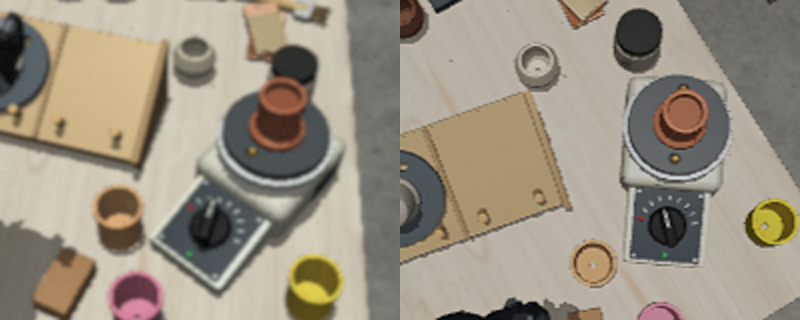

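The arm is clear of everything. The bar now points up-left at (665,222), and the chuck and pot are where I left them. I'll check the numbers before handing in.

Run:
```python
from dial import *
from held import held
U=-ND.copy();U[2]=0;U/=np.linalg.norm(U);U=U-U@ND*ND;U/=np.linalg.norm(U);Rr=np.cross(U,ND)
for n,tags in(('scene',('5','17')),('top',('6','17'))):
  for tag in tags:
    im,d=load(n,tag);W=pts(n,d);h=(W-DP)@ND;k=(h>24)&(h<45)&(np.linalg.norm(W-DP,axis=-1)<45)
    Q=W[k]-W[k].mean(0);x=np.linalg.eigh(Q.T@Q)[1][:,-1];a=(np.degrees(np.arctan2(x@Rr,x@U))+90)%180-90
    print(n,tag,'bar cw from up',a.round(1),'=> rad from off',np.radians(80+a).round(3),k.sum())
held('scene','17',np.array([617.,56.]),85,125);held('top','17',np.array([617.,56.]),85,125)
for n in('scene','top'):
    im,d=load(n,'17');W=pts(n,d)
    p=(np.abs(W[...,2]-60)<4)&(np.hypot(W[...,0]-459,W[...,1]-158)<40)
    cs,_=cv2.findContours(p.astype(np.uint8),0,2);c=max(cs,key=cv2.contourArea)[:,0]
    X=rays(n,c,np.array([0,0,60.]),np.array([0,0,1.]));print(n,'pot rim',circ(X[:,:2],28),np.median(W[p][:,2]))
a,_=load('top','0');b,_=load('top','17')
# loose things: image change in their windows, gripper-free pictures
for nm,(u,v,r) in dict(jar=(348,129,16),cream=(300,143,13),block=(324,280,18),plaster=(226,212,28)).items():
    for t in('6','15','17'):
        c,_=load('top',t);print(nm,t,np.abs(a[v-r:v+r,u-r:u+r].astype(int)-c[v-r:v+r,u-r:u+r]).mean().round(1),end=' ; ')
    print()
```

```text
scene 5 bar cw from up 19.1 => rad from off 1.729 127
scene 17 bar cw from up -20.9 => rad from off 1.031 122
top 6 bar cw from up 19.2 => rad from off 1.731 101
top 17 bar cw from up -20.3 => rad from off 1.042 99
scene pts 995 z at c0 102.2 tilt deg 0.13 dir -175.0 res 1.22
top pts 1236 z at c0 101.9 tilt deg 0.19 dir 58.0 res 1.37
scene pot rim (array([456.45853921, 157.56299071]), np.float64(0.7378247829293206)) 59.656608004221994
top pot rim (array([456.96513402, 156.39671214]), np.float64(1.2540378381469948)) 59.978649593607145
jar 6 8.1 ; jar 15 27.1 ; jar 17 5.7 ; 
cream 6 10.7 ; cream 15 19.1 ; cream 17 7.7 ; 
block 6 70.5 ; block 15 19.8 ; block 17 23.8 ; 
plaster 6 11.1 ; plaster 15 16.4 ; plaster 17 6.7 ;
```

Call:
move_arm(deltas=[{"tx":0,"ty":0,"tz":-0.1,"rx":0,"ry":0,"rz":0},{"tx":0,"ty":0,"tz":-0.1,"rx":0,"ry":0,"rz":0},{"tx":0,"ty":0,"tz":-0.1,"rx":0,"ry":0,"rz":0},{"tx":0,"ty":0,"tz":-0.1,"rx":0,"ry":0,"rz":0},{"tx":0,"ty":0,"tz":-0.1,"rx":0,"ry":0,"rz":0}])

```text
t: 20.27
tool_pos: [380.0, 249.4, 356.5]
tcp_rot: [-0.119, 0.985, -0.027, 0.121]
ft_force: [1.1, -0.4, -0.1]
width: 0.496
```

Run:
```python
from h import *
t,_=snap('top','18');s,_=snap('scene','18')
cv2.imwrite('pics/a18.png',np.hstack([s[100:340,150:450],t[100:340,180:480]]))
```

```text
(no output)
```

View pics/a18.png

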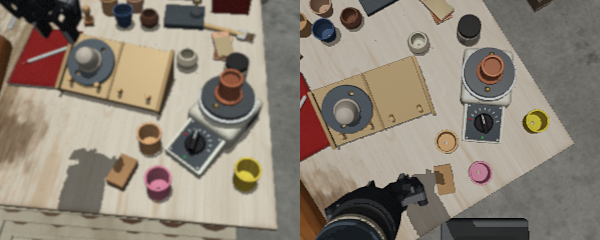

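Everything is in place: plaster bat in the rack at (88,60), jar and cream pot behind the wheel, block at (122,170). Handing in.

Run:
```python
from h import *
print(env.close_job())
```

```text
the job is handed in; nothing more can be done
None
```

I moved the terracotta pot off the wheel head onto the board, fitted the clay chuck's bat over both pins, and turned the dial from click 5 back to click 3. I handed the job in at about 20 s with the arm clear; the hand-in gives no verdict.

What the last pictures showed:

| Item | Last reading |
|---|---|
| Clay chuck's bat | Top face 102 mm above the board (expected 102), tilt under 0.2°, both pins visible through the holes |
| Dial | 1.03 rad from the scene camera, 1.04 rad from the top camera (target 1.047) |
| Pot | Rim about 60 mm above the board, standing upright at about (457, 157) mm |
| Plaster chuck, jar, cream pot, sanding block | Looked unmoved by eye |

- **Centring not confirmed:** I never measured how well the seated bat is centred to the 3 mm limit. The outline fit I tried at seating disagreed with itself by 2–3 mm, so I relied on the pins showing in the holes and the bat lying flat.
- **Objects left alone:** I didn't measure their positions. My picture-difference check settled nothing for the sanding block, because the gripper and its shadow were in that part of the view. For the other three it found only small differences in the last comparison.

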